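Close two sample tins with their own lids and stack them

TASK

Take the round and the square lid from the sloped rack and close each tin with the lid that matches it, pressing each lid fully home against the stiff sealing ring. When both tins are closed, stack the round tin squarely and centred on top of the square one and let go. Leave the hexagonal lid in the rack, and do not disturb the other things lying about.

Things in the scene. Friction and masses are not known exactly. Their poses are not given: they have to be found in the camera images.
- round_tin: Steel round tin, open. Origin: underside centre. Body 64 mm diameter to z 42 mm, neck 54 mm (1.5 mm play in the lid) to the rim at 57 mm; fingers on the lid must stay above the wider body. A black rubber seal in the mouth stands 4 to 8 mm above the rim; it holds a laid-on lid proud, slides down under 8 N and stays. Closed: lid origin at z 43, height 59.5 mm. 0.3 kg.
- square_tin: Steel square tin, open. Origin: underside centre, x, y along its sides. Body 64 x 64 to z 42 mm, neck 54 x 54 (1.5 mm play in the lid) to the rim at 57 mm; fingers on the lid must stay above the wider body. A black rubber seal in the mouth stands 4 to 8 mm above the rim; it holds a laid-on lid proud, slides down under 8 N and stays. Closed: lid origin at z 43, height 59.5 mm. 0.3 kg.
- round_lid: Plain steel round lid, outer face up on one of the rack's three sloped rests (which varies). 61 mm in diameter, 16.5 mm high; flat 2.5 mm top, skirt 14 mm deep inside. Origin: middle of the skirt's lower edge; z out of the flat top, on the rack tilted 0.45 rad towards the robot; x up the slope, y level. 40 to 85 g.
- square_lid: Plain steel square lid, outer face up on one of the rack's three sloped rests (which varies). 61 x 61 mm, sides along x and y, 16.5 mm high; flat 2.5 mm top, skirt 14 mm deep inside. Origin: middle of the skirt's lower edge; z out of the flat top, on the rack tilted 0.45 rad towards the robot; x up the slope, y level. 40 to 85 g.
- hex_lid: Plain steel hexagonal lid, outer face up on one of the rack's three sloped rests (which varies). 61 mm over flats (70 mm over corners, along y), 16.5 mm high; flat 2.5 mm top, skirt 14 mm deep inside. Origin: middle of the skirt's lower edge; z out of the flat top, on the rack tilted 0.45 rad towards the robot; x up the slope, y level. 40 to 85 g. Fits no tin.
- rack: Fixed aluminium rack, base plate 100 x 270 x 8 mm, origin at the centre of its underside, z up, -x towards the robot. Three sloped rests at y = -100, 0 and +100 mm, each 40 mm wide, 70 mm long, rising 0.45 rad towards +x, with a 10 mm high ledge at the low end; the middle of the surface a lid lies on is 40 mm above the bench.
- photo_eye: Small black photoelectric sensor block 61 x 20 x 35 mm, a bystander; origin at the centre of its underside.
- box_cutter: Yellow box cutter 31 x 173 x 21 mm, a bystander lying along its y; origin at the centre of its underside.
- tachometer: Orange hand-held tachometer 133 x 62 x 28 mm, a bystander lying along its x; origin at the centre of its underside.
- marker: Black marker 144 x 20 x 19 mm, a bystander lying along its x; origin at the centre of its underside.
Not all that is in view belongs to the job. Leave any pink look-alike of the square_lid alone.

How it is judged:
On the way:
1. both tins stand on the bench, each closed with its own lid pressed home (z of round_lid in the frame of round_tin between 0.04 and 0.0447 m and x of round_lid in the frame of round_tin between -0.004 and 0.004 m and y of round_lid in the frame of round_tin between -0.004 and 0.004 m and angle between the z axis of round_lid and the z axis of round_tin, either way round below 0.06 rad and z of square_lid in the frame of square_tin between 0.04 and 0.0447 m and x of square_lid in the frame of square_tin between -0.004 and 0.004 m and y of square_lid in the frame of square_tin between -0.004 and 0.004 m and angle between the z axis of square_lid and the z axis of square_tin, either way round below 0.06 rad and height (world z) of each of round_tin, square_tin below 0.006 m), for 0.2 s.
At the end, for the whole second after the job is handed in: The square tin stands upright on the bench, the round tin stands upright on its lid, centres within 8 mm; each tin wears its own lid, home within about 1.7 mm; both at rest (z of round_lid in the frame of round_tin between 0.04 and 0.0447 m and x of round_lid in the frame of round_tin between -0.004 and 0.004 m and y of round_lid in the frame of round_tin between -0.004 and 0.004 m and angle between the z axis of round_lid and the z axis of round_tin, either way round below 0.06 rad and z of square_lid in the frame of square_tin between 0.04 and 0.0447 m and x of square_lid in the frame of square_tin between -0.004 and 0.004 m and y of square_lid in the frame of square_tin between -0.004 and 0.004 m and angle between the z axis of square_lid and the z axis of square_tin, either way round below 0.06 rad and height (world z) of square_tin below 0.006 m and angle between each of square_tin, round_tin's own z axis and vertical below 0.06 rad and horizontal distance between round_tin and square_tin below 0.008 m and z of round_tin in the frame of square_tin between 0.056 and 0.0635 m and linear speed of each of round_tin, square_tin below 0.02 m/s); the robot touches nothing.
It fails at once if the hexagonal lid is moved by more than 3 cm (distance of hex_lid from where it was at the start of the episode above 0.03 m).
It fails at once if the photo eye is moved by more than 3 cm (distance of photo_eye from where it was at the start of the episode above 0.03 m).
It fails at once if the box cutter is moved by more than 3 cm (distance of box_cutter from where it was at the start of the episode above 0.03 m).
It fails at once if the tachometer is moved by more than 3 cm (distance of tachometer from where it was at the start of the episode above 0.03 m).
It fails at once if the marker is moved by more than 3 cm (distance of marker from where it was at the start of the episode above 0.03 m).
It also fails if it takes over 72 s, if anything falls off the work surface, if the arm or the gripper's body presses on something with over 40 N, if the wrist force passes 120 N, or if a joint passes its speed limit or range.

ROBOT

A 6-joint arm with a two-finger parallel gripper is mounted at the origin on a cart in front of the work surface, level with it; the furniture and walls round the work are solid. World frame = base frame: x ahead of the robot, y to its left, z up, the work surface at z = 0. Lengths are in m, angles in rad, forces in N, time in s.
With the tool pointing down it reaches from about 0.3 to 0.775 m from the base axis. Payload 14.6 kg.
Tool frame: the origin (TCP) lies midway between the tips of the shut fingers; the grasp point (between the pads) lies 19 mm behind it (robot.pinch_z is the distance from the TCP to the grasp point, in m); y points along the fingers, z is the direction in which the jaws open and shut, and the axes are right-handed (so a half turn about y gives the same grasp; the last joint's range is limited). The gripper opens to 85 mm and grips with 20 to 120 N. Pads are 22 mm wide; open, the fingers measure 114 mm over their backs; the gripper's body (76 mm by 85 mm) begins 54 mm behind the grasp point. The pads swing forward as they close: fully open they stand 13 mm farther back than shut.
Start: joints at [1.243, 0.3, 1.521, -0, 1.321, -0.067], TCP at [0.142, 0.531, 0.231] pointing down, gripper open.
Joint ranges: [-3.03, 3.03], [-0.79, 2.21], [0.23, 2.52], [-1.04, 4.18], [0, 3.07], [-2.55, 2.55]. Speed limits (rad/s): [2.22, 2.22, 2.57, 3.14, 3.14, 3.14].

INTERFACE

Orientations are given as a unit quaternion [x, y, z, w].
In Python, from rig import readout, eyes, ticket, robot gives the robot as it stands.
- The arm moves only by the tool play_rows, never from a script. Its argument "deltas" is a list that holds one entry, the list of rows, each a list of 7 numbers: the finger opening in cm, from 0 to 8.54, then the shift along the tool's x, y, z in cm, then the turn, a rotation vector about the tool's x, y, z in degrees. In form: [[[fingers, dx, dy, dz, wx, wy, wz], ...]]. A call has exactly 8 rows; each row shifts and turns the commanded pose from where the row before left it, along the tool's axes as they then stand; what a row does not reach is not made up. A row lasts 1/8 s, in which the tool goes at most 62.5 mm and 10.7 degrees, less where a joint would pass 70% of its speed; a pose out of reach is approached as far as the arm can. A call is refused whole if a number of a shift passes 6.25 or a number of a turn 10.7, either way. A call with a gripper value outside its range is refused whole. The fingers move at their own pace and stop on an object; "grip_force" is the grip in N (left out, the last holds). Time passes only in rows, so rows that do not move let the fingers close, or fill a call up. It gives the time, the measured TCP pose, the force and the opening at its end, in the units of the state.
- readout.get_state(): the state, without advancing time (a new reading comes with each control period).
- eyes.grab_frame(name): name is "scene" or "top" or "wrist"; returns a dict with "image" (384x512x3 uint8, red, green, blue), "vfov" (degrees; the focal length in pixels is half the picture's height over the tangent of half this angle, whatever the lens; pixels are square), "cx", "cy" (the principal point, pixels), "dist" ([k1, k2, p1, p2, k3] as OpenCV has them; the pictures are not rectified), "position" and "orientation" of the camera in the world. Camera axes: x right, y down, z forward; pixel columns grow to the right and rows downward; lengths in m; the calibration is good to about 2 mm. A picture is of the moment at which its call begins. There is no depth.
- ticket.finish_job(): hands the job in, once; it reports no verdict.
The state is a dict: "t": time; "joints": joint angles; "qd": joint speeds; "joint_torque": joint torques, N m; "tcp_pos": TCP position; "tcp_rot": TCP orientation; "ft_force": force on the tool from outside, world axes, zero at the start; "wrist_torque": the same for the moment, N m; "finger_gap": finger opening in m.
Only numpy, scipy, OpenCV 4.12 (cv2) and the standard library are available. Lean on these libraries where they do the work, as an engineer would, in place of code of your own. Each camera call takes 0.05 s, during which the arm holds its last target.

## Working session

There is one attempt and no reset: what is moved stays moved. The work goes in short steps, Python scripts to look and compute and a tool call to move; the robot and the scene stay as the last step left them, time stands still between calls to the robot, and variables do not carry over. Pictures are saved under pics/ and viewed, and the job is handed in when it is done.

Besides the shell and the picture viewer there is one more tool, called after ">>>" as name(argument=value, ...) on one line, values as JSON. play_rows: Moves the arm, as the interface text tells. Its arguments: {"type":"object","properties":{"deltas":{"type":"array"},"grip_force":{"type":"number"}},"required":["deltas"]}

```bash
mkdir -p pics; ls
cat > h.py <<'E'
import numpy as np, cv2
from scipy.spatial.transform import Rotation as R
def K(f):
    h,w=f["image"].shape[:2]; fl=h/2/np.tan(np.radians(f["vfov"])/2)
    return np.array([[fl,0,f["cx"]],[0,fl,f["cy"]],[0,0,1.]])
def ray(f,uv):
    uv=np.array(uv,float).reshape(-1,1,2)
    n=cv2.undistortPoints(uv,K(f),np.array(f["dist"],float)).reshape(-1,2)
    d=np.c_[n,np.ones(len(n))]
    return np.array(f["position"]),R.from_quat(f["orientation"]).apply(d)
def plane(f,uv,z):
    p,d=ray(f,uv); s=(z-p[2])/d[:,2]; return p+d*s[:,None]
def proj(f,X):
    X=np.atleast_2d(X).astype(float); r=R.from_quat(f["orientation"]).inv()
    c=r.apply(X-np.array(f["position"]))
    return cv2.projectPoints(c.reshape(-1,1,3),np.zeros(3),np.zeros(3),K(f),np.array(f["dist"],float))[0].reshape(-1,2)
E
python3 - <<'E'
from rig import readout,eyes,robot
import cv2,pickle,numpy as np
s=readout.get_state();print(s); print([a for a in dir(robot) if a[0]!='_'])
F={}
for n in ["scene","top","wrist"]:
    f=eyes.grab_frame(n);F[n]=f
    print(n,{k:f[k] for k in f if k!="image"})
    cv2.imwrite(f"pics/{n}0.png",cv2.resize(f["image"][:,:,::-1],(800,600),interpolation=cv2.INTER_CUBIC))
pickle.dump(F,open("f0.pkl","wb"))
E
```

```text
pics
{'t': 0.0, 'joints': array([ 1.24340333e+00,  3.00477955e-01,  1.52156807e+00,  1.12805409e-05,
        1.32068898e+00, -6.65983245e-02]), 'qd': array([-0.00022739,  0.00155495, -0.00058037, -0.00136575,  0.00118625,
        0.00034214]), 'joint_torque': array([-3.93749200e-03, -5.43484604e+01, -3.61807644e+01, -2.66236448e-04,
        3.89048873e-03, -5.83804024e-06]), 'tcp_pos': array([0.14174341, 0.53118841, 0.23072306]), 'tcp_rot': array([ 0.70149873, -0.09202757,  0.09186189, -0.70070811]), 'ft_force': array([ 0.00751729, -0.11089438,  0.12122761]), 'wrist_torque': array([ 0.04022679,  0.00426874, -0.02429757]), 'finger_gap': 0.08550492200249385}
['Unreachable', 'pinch_z']
scene {'vfov': 48.29131812985253, 'cx': 256.9354233641571, 'cy': 190.1927980158959, 'dist': array([0.01840253, 0.        , 0.        , 0.        , 0.        ]), 'position': array([-0.07642675, -0.52867508,  0.53501494]), 'orientation': array([ 0.79542055, -0.34266652,  0.20541154, -0.45573226])}
top {'vfov': 49.044857687305395, 'cx': 253.27520679838844, 'cy': 184.3894546449021, 'dist': array([-0.00175867,  0.        ,  0.        ,  0.        ,  0.        ]), 'position': array([0.3609852 , 0.04095086, 1.09750419]), 'orientation': array([-0.69604169,  0.7115763 , -0.05723653,  0.07687072])}
wrist {'vfov': 61.932521519079536, 'cx': 256.45925977618515, 'cy': 194.47245030087674, 'dist': array([-0.04742901,  0.        ,  0.        ,  0.        ,  0.        ]), 'position': array([0.07670746, 0.54874723, 0.37337603]), 'orientation': array([0.78581092, 0.60364576, 0.08150295, 0.10709928])}
```

View pics/scene0.png

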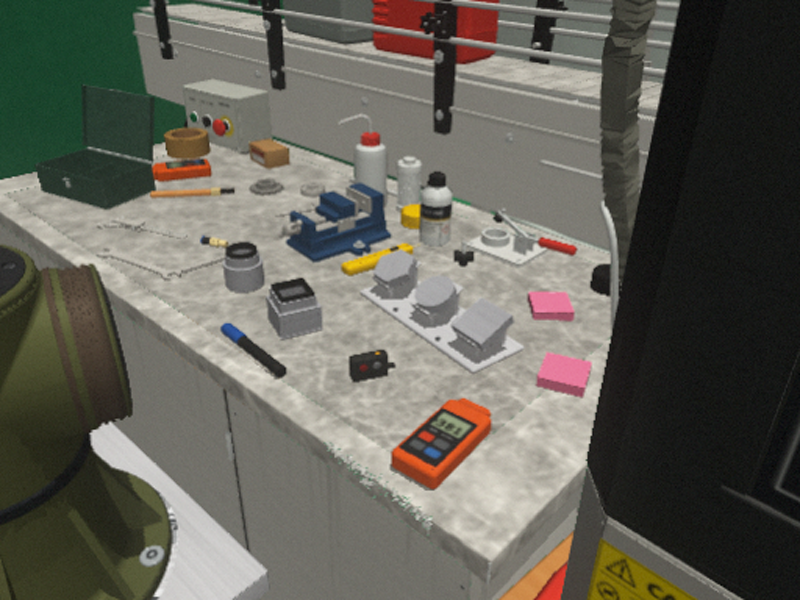

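View pics/top0.png

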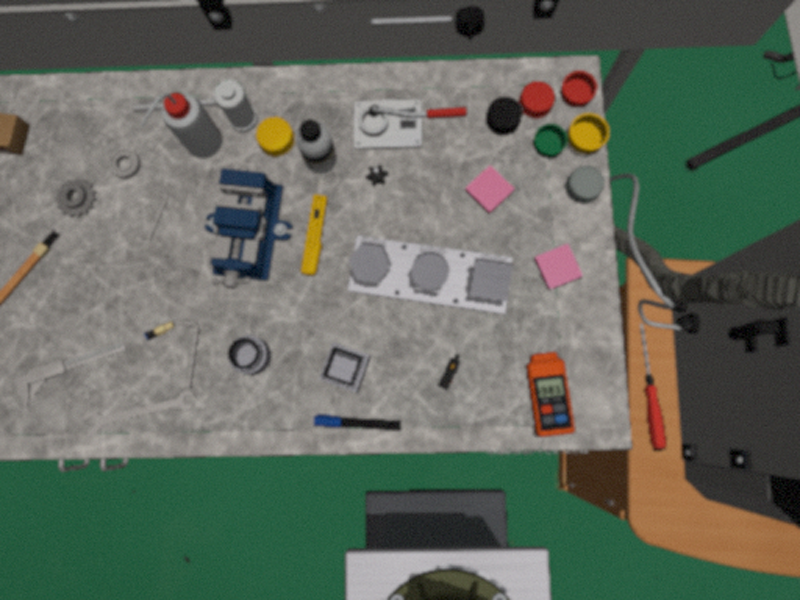

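View pics/wrist0.png

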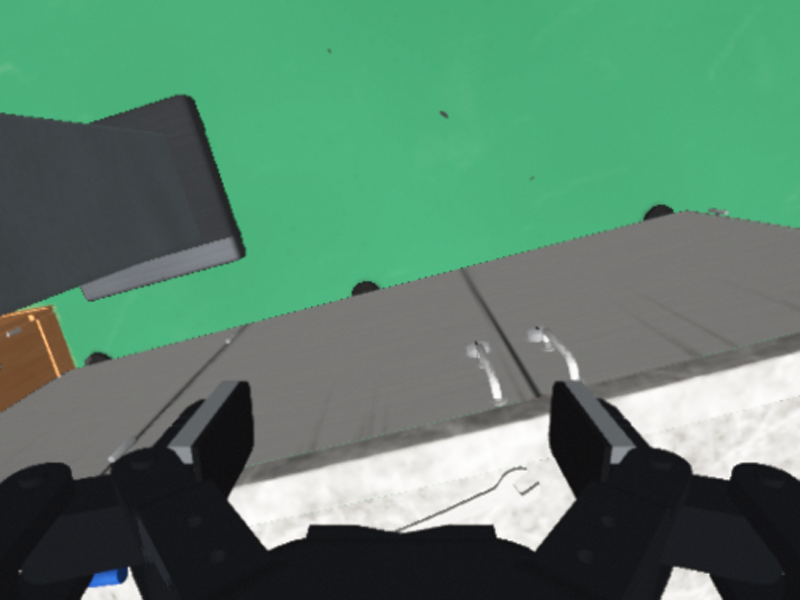

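Run:
```python
import pickle,cv2
F=pickle.load(open("f0.pkl","rb"))
im=F["top"]["image"][:,:,::-1]
cv2.imwrite("pics/top0a.png",cv2.resize(im[0:190,60:310],(800,608),interpolation=cv2.INTER_CUBIC)[:600])
cv2.imwrite("pics/top0b.png",cv2.resize(im[190:380,60:310],(800,608),interpolation=cv2.INTER_CUBIC)[:600])
```

```text
(no output)
```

View pics/top0a.png

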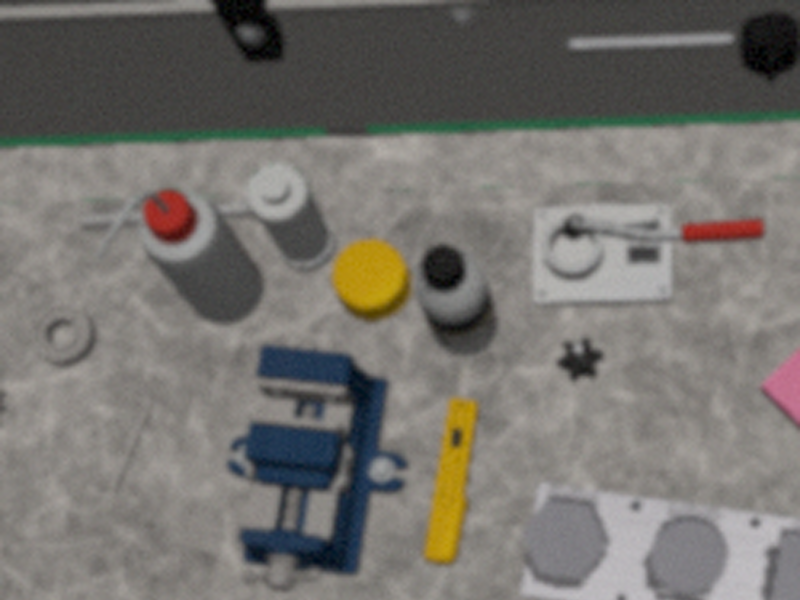

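View pics/top0b.png

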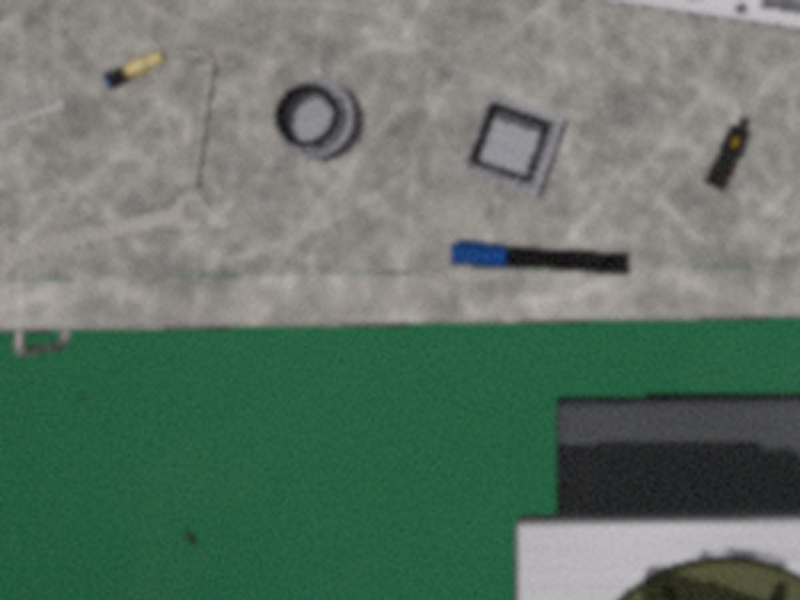

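Run:
```python
from h import *; import pickle
F=pickle.load(open("f0.pkl","rb")); f=F["top"]; im=f["image"]
g=cv2.cvtColor(im,cv2.COLOR_RGB2GRAY); hsv=cv2.cvtColor(im,cv2.COLOR_RGB2HSV)
r=R.from_quat([0.70149873,-0.09202757,0.09186189,-0.70070811]).as_matrix();print(r.round(3))
# tins: dark seal
def blob(mask,box,k=0):
    m=np.zeros_like(mask);x0,y0,x1,y1=box;m[y0:y1,x0:x1]=mask[y0:y1,x0:x1]
    cs,_=cv2.findContours(m,cv2.RETR_EXTERNAL,cv2.CHAIN_APPROX_NONE)
    return sorted(cs,key=cv2.contourArea)[::-1]
for nm,box in [("round",(140,205,180,245)),("sq",(200,215,240,252))]:
    sub=g[box[1]:box[3],box[0]:box[2]]
    m=(g<75).astype(np.uint8)*255
    cs=blob(m,box)
    for c in cs[:2]:
        print(nm,cv2.contourArea(c),cv2.minEnclosingCircle(c),cv2.minAreaRect(c))
    c=cs[0]; (u,v),rad=cv2.minEnclosingCircle(c); (uu,vv),_,_=cv2.minAreaRect(c)
    print(plane(f,[[u,v],[uu,vv]],0.06))
# rack
m=((g>165)&(hsv[...,1]<30)).astype(np.uint8)*255
cs=blob(m,(215,145,335,205)); c=cs[0]
rr=cv2.minAreaRect(c); b=cv2.boxPoints(rr); print(rr); P=plane(f,b,0.008);print(P.round(4)); print("center",P.mean(0),[np.linalg.norm(P[i]-P[(i+1)%4]) for i in range(4)])
e=P[2]-P[1] if np.linalg.norm(P[2]-P[1])>0.2 else P[1]-P[0]; print("yaw",np.degrees(np.arctan2(e[1],e[0])))
cv2.imwrite("pics/rk.png",cv2.resize(np.hstack([im[140:210,210:340,::-1],cv2.cvtColor(m,cv2.COLOR_GRAY2BGR)[140:210,210:340]]),None,fx=3,fy=3))
```

```text
[[ 0.966 -0.     0.258]
 [-0.258 -0.001  0.966]
 [-0.    -1.    -0.001]]
round 102.5 ((156.0607452392578, 225.71495056152344), 10.086221694946289) ((155.75001525878906, 225.75003051757812), (19.091880798339844, 18.384775161743164), 45.0)
round 10.5 ((167.5, 230.5), 8.276573181152344) ((169.22445678710938, 231.30477905273438), (3.805968999862671, 16.55294418334961), 25.016895294189453)
[[0.46241764 0.31130295 0.06      ]
 [0.46234757 0.31207772 0.06      ]]
sq 52.0 ((219.0, 234.0), 13.000100135803223) ((218.781005859375, 234.1021728515625), (19.650226593017578, 19.650224685668945), 19.983104705810547)
sq 1.5 ((225.0, 241.5), 4.031229019165039) ((225.75384521484375, 241.93077087402344), (1.7364860773086548, 8.062257766723633), 29.744882583618164)
[[0.43859499 0.15474108 0.06      ]
 [0.43835605 0.15528257 0.06      ]]
((275.2015380859375, 175.02964782714844), (100.97283172607422, 35.26774597167969), 8.365886688232422)
[[ 0.5709  0.1502  0.008 ]
 [ 0.6659  0.1359  0.008 ]
 [ 0.6184 -0.1287  0.008 ]
 [ 0.5254 -0.1105  0.008 ]]
center [0.59511907 0.01168707 0.008     ] [np.float64(0.09607261817804601), np.float64(0.26882571549485634), np.float64(0.09473264488995965), np.float64(0.2646596280252486)]
yaw -100.17806271071197
```

View pics/rk.png

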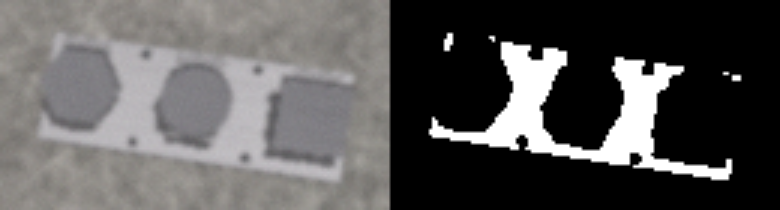

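```bash
cat >> h.py <<'E'
from rig import readout,eyes
def tool():
    s=readout.get_state(); return s,np.array(s["tcp_pos"]),R.from_quat(s["tcp_rot"])
def downrot(yaw_deg,tilt_deg=0):
    # tool x ahead at yaw, y down, z left ; tilt about tool z negative = lean to rack
    return R.from_euler('z',yaw_deg,degrees=True)*R.from_matrix([[1,0,0],[0,0,1],[0,-1,0]])*R.from_rotvec([0,0,np.radians(-tilt_deg)])
def go(p,r):
    s,p0,r0=tool(); d=r0.inv().apply(np.array(p)-p0)*100; w=np.degrees((r0.inv()*r).as_rotvec())
    print("t %.2f gap %.4f F %s"%(s["t"],s["finger_gap"],np.round(s["ft_force"],1)),"shift(cm, tool now)",d.round(2),"turn",w.round(2),"|d|%.2f |w|%.1f"%(np.linalg.norm(d),np.linalg.norm(w)))
E
python3 - <<'E'
from h import *; import pickle
F=pickle.load(open("f0.pkl","rb"));f=F["wrist"]
s,p,r=tool()
c=R.from_quat(f["orientation"]); print("cam in tool",r.inv().apply(np.array(f["position"])-p), (r.inv()*c).as_matrix().round(3))
# frame scene tins
rr=downrot(0); cp=r.inv().apply(np.array(f["position"])-p); cf=(r.inv()*c).apply([0,0,1])
for yaw in (-30,-15,0,15,30):
    q=downrot(yaw); d=q.apply(cf); 
    # camera height h: hit tins midpoint at z=.06
    h=.36; t=(0.06-h)/d[2]; cam=np.array([.45,.233,.06])-d*t; print(yaw,cam,cam-q.apply(cp))
E
```

```text
cam in tool [-6.73795881e-02 -1.42537514e-01  2.35500236e-05] [[ 0.     0.964  0.267]
 [ 0.    -0.267  0.964]
 [ 1.    -0.    -0.   ]]
-30 [0.37813336 0.27460876 0.36      ] [0.43647402 0.24089857 0.21746249]
-15 [0.36981301 0.25459052 0.36      ] [0.4348906  0.23712865 0.21746249]
0 [0.36695728 0.23310092 0.36      ] [0.43433687 0.23307737 0.21746249]
15 [0.36976077 0.21160445 0.36      ] [0.43485055 0.22902082 0.21746249]
30 [0.37803243 0.19156604 0.36      ] [0.43639664 0.22523544 0.21746249]
```

Run:
```python
from h import *
go([.434,.233,.217],downrot(0))
```

```text
t 0.15 gap 0.0858 F [ 0.3 -0.2  0.4] shift(cm, tool now) [ 35.93   1.4  -21.28] turn [ 5.000e-02 -1.494e+01 -1.000e-02] |d|41.78 |w|14.9
```

>>> play_rows(deltas=[[[8.5,5.1,0.2,-3.05,0,0,0],[8.5,5.1,0.2,-3.05,0,0,0],[8.5,5.1,0.2,-3.05,0,0,0],[8.5,5.1,0.2,-3.05,0,0,0],[8.5,5.1,0.2,-3.05,0,0,0],[8.5,5.1,0.2,-3.05,0,0,0],[8.5,5.1,0.2,-3.0,0,0,0],[8.5,0,0,0,0,-10,0]]])

```text
t: 1.15
tcp_pos: [0.4337, 0.2308, 0.2168]
tcp_rot: [0.707, -0.031, 0.031, -0.706]
ft_force: [-1.5, 0.3, 0.2]
finger_gap: 0.0852
```

```bash
cat > snap.py <<'E'
import sys,pickle
from h import *
n,tag=sys.argv[1:3]
f=eyes.grab_frame(n); pickle.dump(f,open(f"{tag}.pkl","wb"))
im=f["image"][:,:,::-1]
if len(sys.argv)>3:
    x0,y0,x1,y1=map(int,sys.argv[3].split(",")); im=im[y0:y1,x0:x1]
k=min(800/im.shape[1],600/im.shape[0]); cv2.imwrite(f"pics/{tag}.png",cv2.resize(im,None,fx=k,fy=k,interpolation=cv2.INTER_CUBIC)[:600,:800])
s,p,r=tool(); print("t",s["t"],"tcp",p.round(4),"gap",round(s["finger_gap"],4),"F",np.round(s["ft_force"],1),"q",np.round(s["joints"],2)); print(r.as_matrix().round(3))
E
python3 snap.py wrist w1
```

```text
t 1.2 tcp [0.4327 0.232  0.2169] gap 0.0851 F [0.2 1.  0.1] q [ 0.42  0.18  1.7  -0.    1.26 -1.08]
[[ 0.997 -0.001  0.075]
 [-0.075 -0.     0.997]
 [-0.001 -1.    -0.   ]]
```

View pics/w1.png

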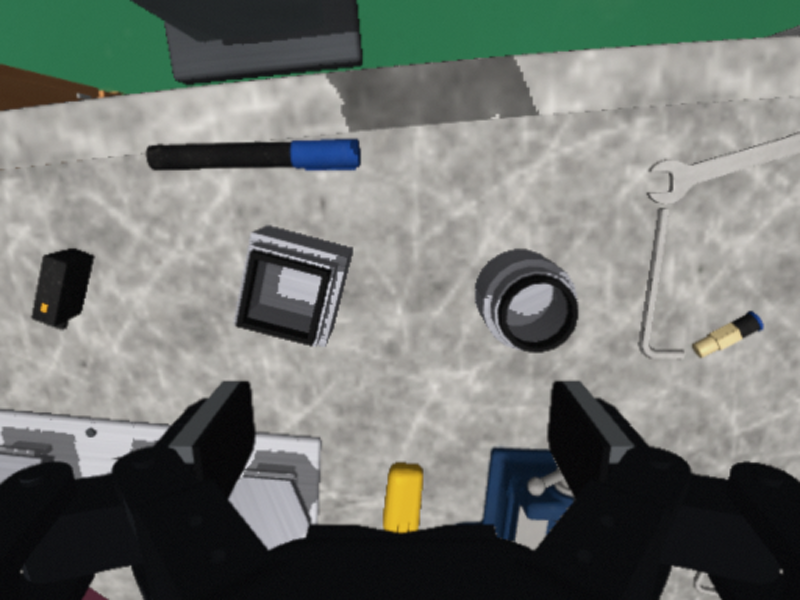

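Run:
```python
from h import *; import pickle
f=pickle.load(open("w1.pkl","rb")); im=f["image"]; g=cv2.cvtColor(im,cv2.COLOR_RGB2GRAY)
m=(g<45).astype(np.uint8)*255
for nm,(x0,y0,x1,y1) in [("round",(300,168,385,232)),("sq",(145,150,228,228))]:
    mm=np.zeros_like(m);mm[y0:y1,x0:x1]=m[y0:y1,x0:x1]
    cs,_=cv2.findContours(mm,cv2.RETR_EXTERNAL,cv2.CHAIN_APPROX_NONE)
    c=max(cs,key=cv2.contourArea); print(nm,cv2.contourArea(c),cv2.boundingRect(c))
    P=plane(f,c.reshape(-1,2).astype(float),0.063)[:,:2]
    if nm=="round": print(cv2.minEnclosingCircle((P*1000).astype(np.float32)))
    else:
        rr=cv2.minAreaRect((P*1000).astype(np.float32)); print(rr); b=cv2.boxPoints(rr);print(b.round(1))
cv2.imwrite("pics/m1.png",cv2.resize(m[140:240,140:400],None,fx=3,fy=3))
```

```text
round 1857.5 (319, 176, 50, 49)
((461.6385803222656, 313.157958984375), 25.252897262573242)
sq 2444.0 (152, 160, 60, 61)
((437.83941650390625, 157.2526092529297), (49.22627639770508, 50.016178131103516), 69.46575164794922)
[[405.8 143. ]
 [452.6 125.4]
 [469.9 171.5]
 [423.1 189.1]]
```

View pics/m1.png

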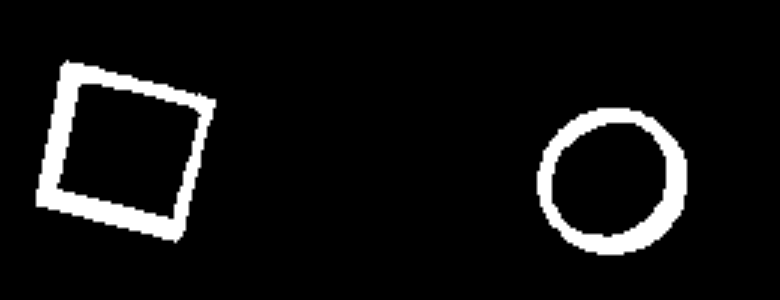

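Run:
```python
from h import *
go([.4616,.3132,.012],downrot(-4.3))
```

```text
t 1.20 gap 0.0851 F [0.2 1.  0.1] shift(cm, tool now) [ 2.28 20.48  8.32] turn [ 0.02 -0.02 -0.04] |d|22.22 |w|0.1
```

>>> play_rows(deltas=[[[8.5,1.14,3.5,4.16,0,0,0],[8.5,1.14,3.5,4.16,0,0,0],[8.5,0,4.5,0,0,0,0],[8.5,0,4.5,0,0,0,0],[8.5,0,4.4,0,0,0,0],[8.5,0,0,0,0,0,0],[5.5,0,0,0,0,0,0],[5.5,0,0,0,0,0,0]]], grip_force=20)

```text
t: 2.2
tcp_pos: [0.4626, 0.3152, 0.0156]
tcp_rot: [-0.706, 0.03, -0.032, 0.707]
ft_force: [-0.4, 1.1, 4.9]
finger_gap: 0.063
```

```bash
python3 snap.py wrist w2
```

```text
t 2.25 tcp [0.4626 0.3152 0.0156] gap 0.0635 F [-1.8  1.3  8.1] q [ 0.53  0.59  1.66  0.    0.89 -0.95]
[[ 0.996  0.003  0.086]
 [-0.086  0.002  0.996]
 [ 0.003 -1.     0.002]]
```

View pics/w2.png

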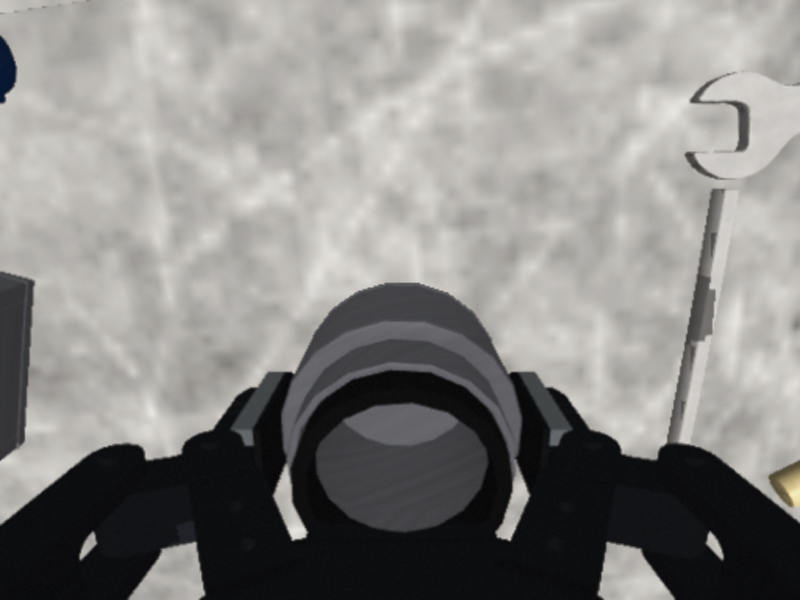

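>>> play_rows(deltas=[[[8.5,0,0,0,0,0,0],[8.5,0,0,0,0,2,0],[8.5,0,0,0,0,10,0],[8.5,0,0,0,0,10,0],[8.5,0,0,0,0,10,0],[8.5,0,0,0,0,10,0],[8.5,0,0,0,0,10,0],[8.5,0,0,0,0,10,0]]])

```text
t: 3.25
tcp_pos: [0.4617, 0.3144, 0.0134]
tcp_rot: [-0.588, 0.392, -0.392, 0.588]
ft_force: [0.9, -0.0, -0.3]
finger_gap: 0.085
```

```bash
python3 snap.py wrist w3
```

```text
t 3.3 tcp [0.4617 0.3144 0.0134] gap 0.0853 F [-0.4  0.3  0.3] q [ 0.53  0.59  1.66 -0.    0.89  0.15]
[[ 0.377  0.     0.926]
 [-0.926  0.     0.377]
 [ 0.    -1.     0.   ]]
```

View pics/w3.png

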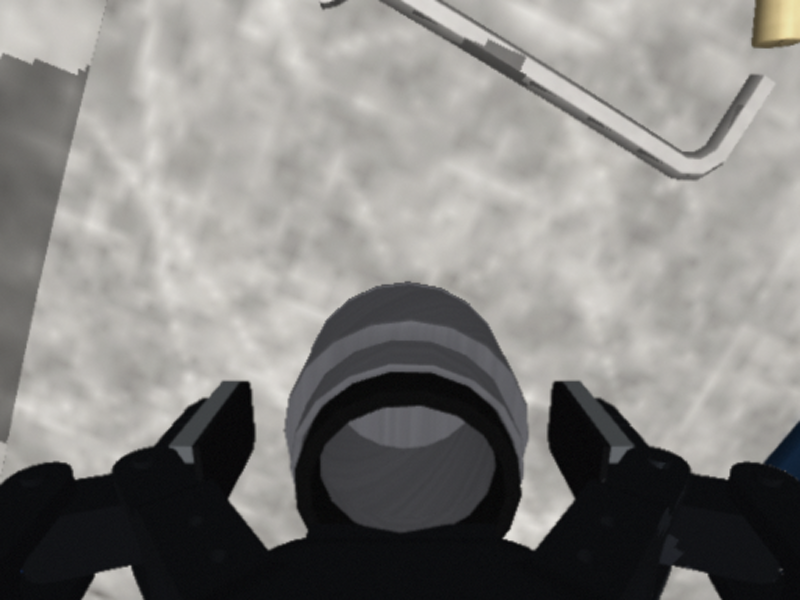

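>>> play_rows(deltas=[[[8.5,0,0,0,0,10,0],[8.5,0,0,0,0,10,0],[8.5,0,0,0,0,7.5,0],[8.5,0,0,0,0,0,0],[5.5,0,0,0,0,0,0],[5.5,0,0,0,0,0,0],[5.5,0,0,0,0,0,0],[5.5,0,0,0,0,0,0]]])

```text
t: 4.3
tcp_pos: [0.4618, 0.3145, 0.0136]
tcp_rot: [0.481, -0.518, 0.519, -0.481]
ft_force: [-2.8, -1.5, 5.0]
finger_gap: 0.0639
```

Run:
```python
from h import *
s,p,r=tool();print(p.round(4),s["finger_gap"],s["ft_force"].round(1),r.as_matrix().round(3)[:,0])
```

```text
[0.4618 0.3145 0.0136] 0.06392419262420194 [-2.8 -1.5  5. ] [-0.076 -0.997 -0.   ]
```

Run:
```python
from h import *; import pickle
f=pickle.load(open("w1.pkl","rb"))
px=np.array([[148,147],[148,169],[360,140],[360,169],[65,325],[35,320],[85,250],[320,437],[0,410]])*.64
print(plane(f,px,0.01).round(3))
```

```text
[[ 0.338  0.067  0.01 ]
 [ 0.352  0.064  0.01 ]
 [ 0.347  0.211  0.01 ]
 [ 0.366  0.209  0.01 ]
 [ 0.457 -0.025  0.01 ]
 [ 0.451 -0.047  0.01 ]
 [ 0.403  0.006  0.01 ]
 [ 0.565  0.155  0.01 ]
 [ 0.523 -0.099  0.01 ]]
```

>>> play_rows(deltas=[[[8.5,0,0,0,0,0,0],[8.5,0,-4,0,0,8,0],[8.5,0,-5,0,0,8,0],[8.5,5.14,0,1.06,0,0,0],[8.5,5.14,0,1.06,0,0,0],[8.5,5.14,0,1.06,0,0,0],[8.5,0,0,0,0,0,0],[8.5,0,0,0,0,0,0]]])

```text
t: 5.3
tcp_pos: [0.438, 0.1591, 0.1034]
tcp_rot: [0.403, -0.581, 0.581, -0.404]
ft_force: [0.9, 0.8, 0.3]
finger_gap: 0.0852
```

```bash
python3 snap.py wrist w4
python3 - <<'E'
from h import *
go([.438,.159,.013],downrot(-110.5))
E
```

```text
t 5.35 tcp [0.4379 0.1595 0.1033] gap 0.085 F [-0.2 -0.2  0.2] q [0.27 0.27 1.88 0.   0.98 0.63]
[[-0.349  0.     0.937]
 [-0.937  0.    -0.349]
 [-0.    -1.     0.   ]]
t 5.35 gap 0.0850 F [-0.2 -0.2  0.2] shift(cm, tool now) [0.05 9.03 0.03] turn [-0.01  0.1  -0.02] |d|9.03 |w|0.1
```

View pics/w4.png

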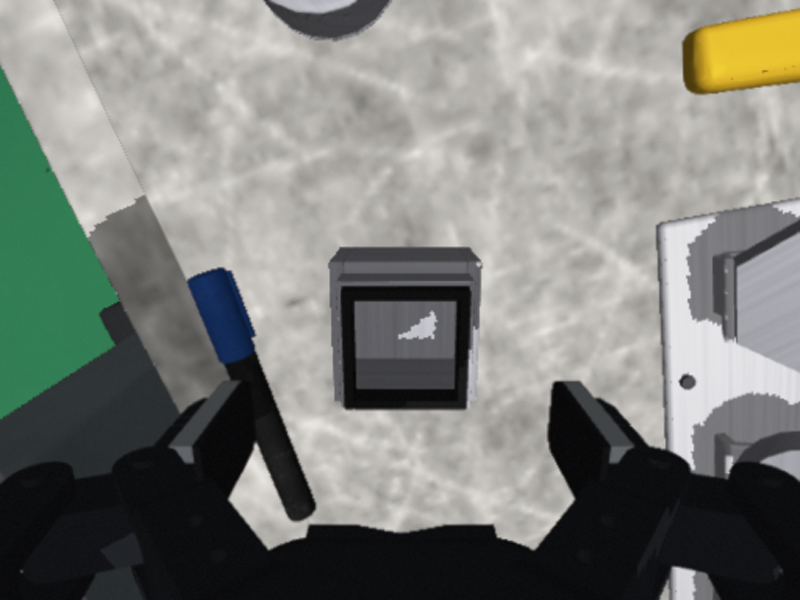

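>>> play_rows(deltas=[[[8.5,0,4.5,0,0,0,0],[8.5,0,4.5,0,0,0,0],[8.5,0,0,0,0,0,0],[8.5,0,0,0,0,0,0],[5.5,0,0,0,0,0,0],[5.5,0,0,0,0,0,0],[5.5,0,0,0,0,0,0],[5.5,0,0,0,0,0,0]]])

```text
t: 6.35
tcp_pos: [0.4386, 0.1593, 0.015]
tcp_rot: [0.402, -0.58, 0.581, -0.404]
ft_force: [-1.3, 1.4, 7.3]
finger_gap: 0.0637
```

>>> play_rows(deltas=[[[8.5,0,0,0,0,0,0],[8.5,0,-2.5,0,0,0,0],[8.5,0,-3.5,0,0,-10,0],[8.5,0,0,0,0,-10,0],[8.5,0,0,0,0,-10,0],[8.5,0,0,0,0,-10,0],[8.5,0,0,0,0,-10,0],[8.5,0,0,0,0,-10,0]]])

```text
t: 7.35
tcp_pos: [0.4378, 0.1589, 0.0738]
tcp_rot: [-0.64, 0.299, -0.3, 0.641]
ft_force: [-0.3, 0.0, -0.2]
finger_gap: 0.0851
```

Run:
```python
from h import *
go([.438,.159,.013],downrot(-20.5))
s,p,r=tool();print(p.round(4))
```

```text
t 7.35 gap 0.0851 F [-0.3  0.  -0.2] shift(cm, tool now) [0.   6.08 0.02] turn [ -0.03 -29.62   0.03] |d|6.08 |w|29.6
[0.4378 0.1589 0.0738]
```

>>> play_rows(deltas=[[[8.5,0,0,0,0,-9.9,0],[8.5,0,0,0,0,-9.9,0],[8.5,0,1.1,0,0,-9.9,0],[8.5,0,5,0,0,0,0],[8.5,0,0,0,0,0,0],[5.5,0,0,0,0,0,0],[5.5,0,0,0,0,0,0],[5.5,0,0,0,0,0,0]]])

```text
t: 8.35
tcp_pos: [0.4386, 0.1591, 0.0141]
tcp_rot: [-0.695, 0.126, -0.128, 0.696]
ft_force: [-1.2, -0.7, 7.4]
finger_gap: 0.0638
```

```bash
python3 snap.py wrist w5
python3 - <<'E'
from h import *
s,p,r=tool(); x=r.apply([1,0,0]); print("yaw",np.degrees(np.arctan2(x[1],x[0])))
E
```

```text
t 8.4 tcp [0.4386 0.1591 0.0142] gap 0.0637 F [-0.9 -1.   8.4] q [ 0.27  0.44  1.93 -0.    0.78 -0.94]
[[ 0.935  0.003  0.354]
 [-0.354  0.001  0.935]
 [ 0.002 -1.     0.002]]
yaw -20.74570418498695
```

View pics/w5.png

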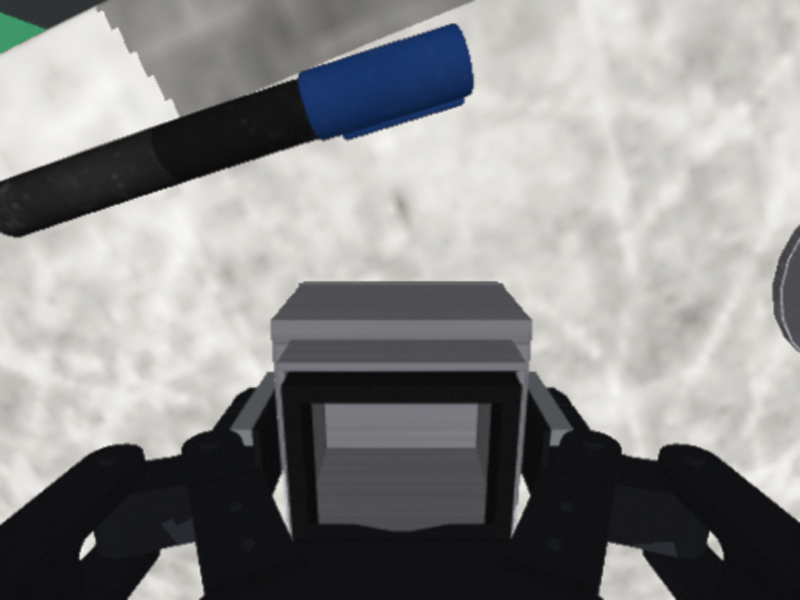

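Run:
```python
from h import *
go([.535,-.0795,.14],downrot(-9.9))
print(downrot(-9.9,25.8).as_matrix().round(3))
```

```text
t 8.40 gap 0.0637 F [-0.9 -1.   8.4] shift(cm, tool now) [ 17.49 -12.57 -18.88] turn [ -0.08 -10.85   0.15] |d|28.65 |w|10.8
[[ 0.887  0.429  0.172]
 [-0.155 -0.075  0.985]
 [ 0.435 -0.9    0.   ]]
```

>>> play_rows(deltas=[[[8.5,0,0,0,0,0,0],[8.5,0,-5,0,0,0,0],[8.5,0,-5,0,0,0,0],[8.5,3.5,-0.5,-3.78,0,0,0],[8.5,3.5,-0.5,-3.78,0,0,0],[8.5,3.5,-0.5,-3.78,0,0,0],[8.5,3.5,-0.5,-3.78,0,0,0],[8.5,3.5,-0.5,-3.78,0,0,0]]])

```text
t: 9.4
tcp_pos: [0.5349, -0.0816, 0.1383]
tcp_rot: [-0.696, 0.127, -0.128, 0.696]
ft_force: [0.9, 0.4, -0.6]
finger_gap: 0.085
```

>>> play_rows(deltas=[[[8.5,0,0,0,0,-5.4,0],[8.5,0,0,0,0,-5.4,0],[8.5,0,0,0,0,0,-8.6],[8.5,0,0,0,0,0,-8.6],[8.5,0,0,0,0,0,-8.6],[8.5,0,0,0,0,0,0],[8.5,0,0,0,0,0,0],[8.5,0,0,0,0,0,0]]])

```text
t: 10.4
tcp_pos: [0.535, -0.08, 0.1377]
tcp_rot: [0.7, 0.097, 0.217, -0.673]
ft_force: [0.4, -0.7, 0.6]
finger_gap: 0.0849
```

```bash
python3 snap.py wrist w6;python3 - <<'E'
from h import *
f=eyes.grab_frame("top"); import pickle; pickle.dump(f,open("t6.pkl","wb"))
E
```

```text
t 10.45 tcp [ 0.5349 -0.08    0.1375] gap 0.0851 F [-0.1  0.3 -0.2] q [-0.23  0.19  1.96  0.04  0.54 -1.66]
[[ 0.887  0.428  0.173]
 [-0.156 -0.075  0.985]
 [ 0.434 -0.901  0.   ]]
```

View pics/w6.png

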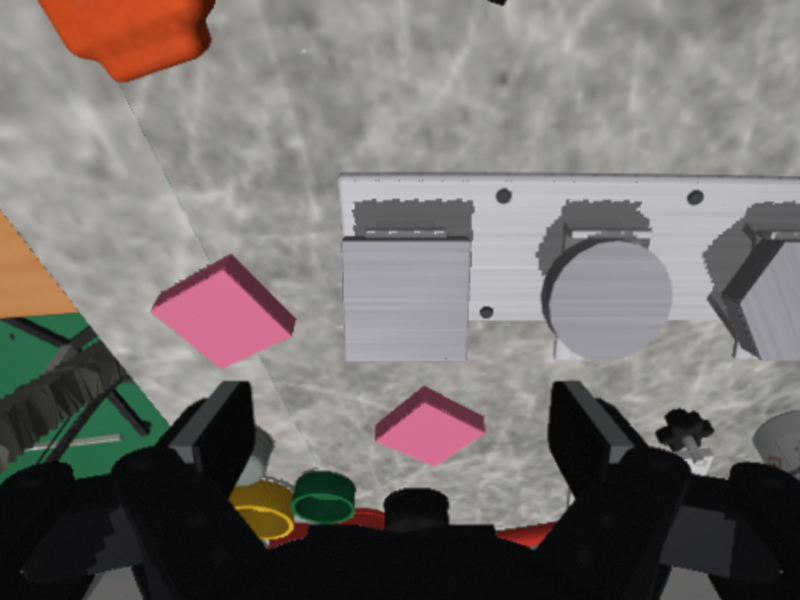

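```bash
cat > lidm.py <<'E'
from h import *
def planeg(f,uv,P0,n):
    p,d=ray(f,uv); s=((P0-p)@n)/(d@n); return p+d*s[:,None]
E
python3 - <<'E'
from lidm import *; import pickle
f=pickle.load(open("w6.pkl","rb"))
# base plate near edge at z=8mm: corner and edge points
ed=np.array([[341,175],[420,175.5],[600,177.5],[790,180.5]])*.64
P=plane(f,ed,0.008); print(P.round(4)); print("yaw of edge",np.degrees(np.arctan2(*(P[3]-P[0])[[1,0]]))-90)
corner=P[0]
for yaw in (-9.9,-9.5):
    c,s=np.cos(np.radians(yaw)),np.sin(np.radians(yaw)); ex=np.array([c,s,0]);ey=np.array([-s,c,0])
    o=corner+.05*ex+.135*ey; o[2]=0; print("rack origin",o)
    for k in (-.1,0,.1):
        print(k,(o+k*ey).round(4))
yaw=np.radians(-9.8);ex=np.array([np.cos(yaw),np.sin(yaw),0]);ey=np.array([-np.sin(yaw),np.cos(yaw),0])
o=corner+.05*ex+.135*ey;o[2]=0
t=.45; n=-np.sin(t)*ex+np.array([0,0,np.cos(t)]); xs=np.cos(t)*ex+np.array([0,0,np.sin(t)])
for nm,k,px in [("sq",-.1,[[343,238.5],[470,238],[467,360],[346,360]]),("rd",0,[[549,300],[672,300],[610,239.5],[610,361]])]:
    S=o+k*ey+np.array([0,0,.04]); Q=planeg(f,np.array(px)*.64,S+n*.0165,n)
    print(nm,[round(np.linalg.norm(Q[i]-Q[(i+1)%4]),4) for i in range(4)],np.linalg.norm(Q[0]-Q[1]),np.linalg.norm(Q[2]-Q[3]))
    L=((Q-S)@np.c_[xs,ey,n]); print(L.round(4)); ctr=L.mean(0); print("lid centre in rest frame",ctr, "origin world",S+xs*ctr[0]+ey*ctr[1])
E
```

```text
[[ 0.5225 -0.108   0.008 ]
 [ 0.5296 -0.0693  0.008 ]
 [ 0.5458  0.0198  0.008 ]
 [ 0.5631  0.1185  0.008 ]]
yaw of edge -10.163702182994044
rack origin [0.59499121 0.01637168 0.        ]
-0.1 [ 0.5778 -0.0821  0.    ]
0 [0.595  0.0164 0.    ]
0.1 [0.6122 0.1149 0.    ]
rack origin [0.59412102 0.01687455 0.        ]
-0.1 [ 0.5776 -0.0818  0.    ]
0 [0.5941 0.0169 0.    ]
0.1 [0.6106 0.1155 0.    ]
sq [np.float64(0.0592), np.float64(0.0609), np.float64(0.0603), np.float64(0.0607)] 0.05923857043214199 0.060344764530576425
[[-0.0305 -0.0322  0.0165]
 [-0.0306  0.027   0.0165]
 [ 0.0303  0.0276  0.0165]
 [ 0.0302 -0.0327  0.0165]]
lid centre in rest frame [-0.00015712 -0.00256745  0.0165    ] origin world [ 0.57717662 -0.08454874  0.03993166]
rd [np.float64(0.0608), np.float64(0.045), np.float64(0.0616), np.float64(0.0462)] 0.06076659800435902 0.06156500138088669
[[-0.0006 -0.0337  0.0165]
 [-0.0005  0.0271  0.0165]
 [-0.03   -0.0069  0.0165]
 [ 0.0312 -0.0002  0.0165]]
lid centre in rest frame [ 9.74487455e-06 -3.42595189e-03  1.65000000e-02] origin world [0.59419951 0.01312051 0.04000424]
```

Run:
```python
from lidm import *
q=downrot(-10.1,25.8); n=-q.apply([0,1,0]); print(n)
go(np.array([.5772,-.0845,.040])+.001*n,q)
```

```text
[-0.4284864   0.07632505  0.90031877]
t 10.50 gap 0.0854 F [-0.1 -0.7  0.3] shift(cm, tool now) [-0.39 10.52  0.28] turn [-0.07  0.14 -0.05] |d|10.53 |w|0.2
```

>>> play_rows(deltas=[[[8.5,-0.39,2.5,0.26,0,0.15,0],[8.5,0,4,0,0,0,0],[8.5,0,4,0,0,0,0],[8.5,0,0,0,0,0,0],[5.5,0,0,0,0,0,0],[5.5,0,0,0,0,0,0],[5.5,0,0,0,0,0,0],[5.5,0,0,0,0,0,0]]], grip_force=40)

```text
t: 11.5
tcp_pos: [0.5766, -0.0846, 0.0429]
tcp_rot: [0.7, 0.097, 0.219, -0.673]
ft_force: [-8.5, 1.8, 9.9]
finger_gap: 0.0598
```

```bash
python3 snap.py wrist w7
```

```text
t 11.55 tcp [ 0.5766 -0.0846  0.0429] gap 0.0602 F [-7.4  1.3  9.6] q [-0.22  0.44  1.9   0.05  0.35 -1.66]
[[ 0.885  0.431  0.175]
 [-0.158 -0.076  0.985]
 [ 0.437 -0.899  0.001]]
```

View pics/w7.png

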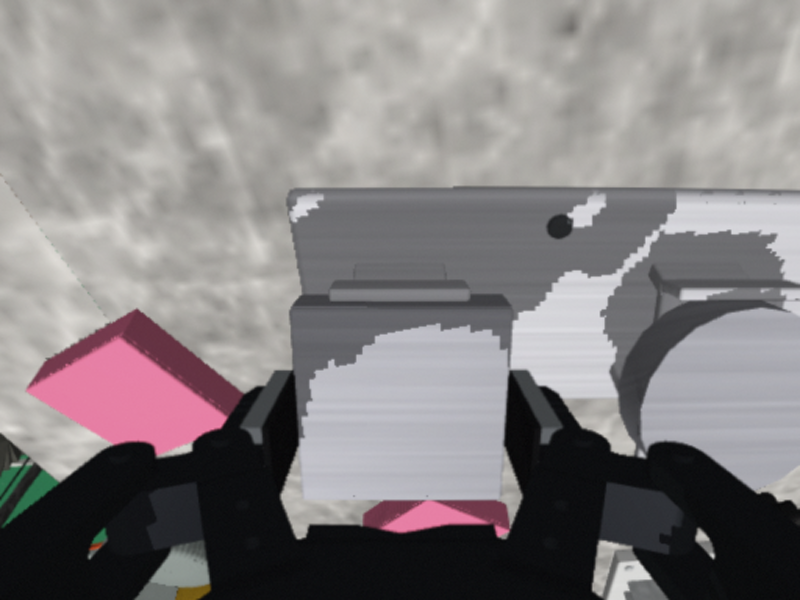

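```bash
cat > lidx.py <<'E'
from lidm import *; import pickle
def lidx(tag,px,ytop):
    # px in 800-scale; returns tool-frame coords on plane tool y=ytop, using nominal camera-in-tool
    f=dict(pickle.load(open(tag+".pkl","rb"))); f["position"]=np.array([-.06738,-.14254,0]); 
    f["orientation"]=R.from_matrix([[0,.9637,.267],[0,-.267,.9637],[1,0,0]]).as_quat()
    return planeg(f,np.array(px)*.64,np.array([0,ytop,0]),np.array([0,1.,0]))
E
python3 - <<'E'
from lidx import *
for y in (-.0136,-.0155):
    Q=lidx("w7",[[292,308],[512,308],[500,498],[303,498]],y); print(Q.round(4),Q.mean(0))
# tin held w5: neck rim front edge z=.057: rows ; TCP z .0142 -> y = -(0.057-.0142)
Q=lidx("w5",[[275,320],[530,320]],-(.042-.0142));print("body front",Q)
Q=lidx("w5",[[278,363],[523,363]],-(.057-.0142));print("neck front",Q)
E
```

```text
[[-0.0305 -0.0136 -0.0292]
 [-0.0305 -0.0136  0.0299]
 [ 0.0294 -0.0136  0.0301]
 [ 0.0294 -0.0136 -0.0296]] [-0.00056055 -0.0136      0.00029224]
[[-0.031  -0.0155 -0.0288]
 [-0.031  -0.0155  0.0295]
 [ 0.028  -0.0155  0.0296]
 [ 0.028  -0.0155 -0.0292]] [-0.00154517 -0.0155      0.00028793]
body front [[-0.03155459 -0.0278     -0.03030334]
 [-0.03155388 -0.0278      0.03116813]]
neck front [[-0.02656448 -0.0428     -0.02636178]
 [-0.02656476 -0.0428      0.02626773]]
```

>>> play_rows(deltas=[[[5.5,0,-2,0,0,0,0],[5.5,0,-3,0,0,0,0],[5.5,0,-3.5,0,0,0,0],[5.5,0,0,0,0,0,8.6],[5.5,0,0,0,0,0,8.6],[5.5,0,0,0,0,0,8.6],[5.5,0,0,0,0,5.3,0],[5.5,0,0,0,0,5.3,0]]], grip_force=60)

```text
t: 12.55
tcp_pos: [0.5401, -0.0782, 0.1185]
tcp_rot: [-0.695, 0.128, -0.128, 0.696]
ft_force: [-0.6, -0.3, -0.8]
finger_gap: 0.0591
```

```bash
python3 snap.py wrist w8;python3 - <<'E'
from h import *
go([.4386,.1592,.085],downrot(-20.75))
E
```

```text
t 12.6 tcp [ 0.54   -0.0782  0.1185] gap 0.0591 F [-0.8  0.5  0.3] q [-0.21  0.41  1.65  0.    1.08 -1.41]
[[ 0.933  0.001  0.36 ]
 [-0.36   0.001  0.933]
 [ 0.001 -1.     0.001]]
t 12.60 gap 0.0591 F [-0.8  0.5  0.3] shift(cm, tool now) [-18.01   3.36  18.49] turn [-0.07 -0.36  0.06] |d|26.03 |w|0.4
```

View pics/w8.png

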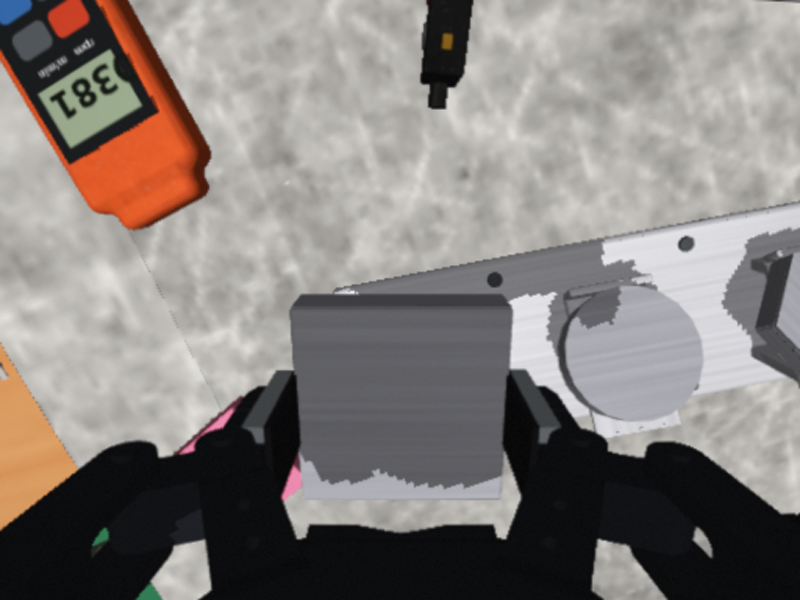

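>>> play_rows(deltas=[[[5.5,-3.6,0,3.7,0,0,0],[5.5,-3.6,0,3.7,0,-0.35,0],[5.5,-3.6,0,3.7,0,0,0],[5.5,-3.6,0,3.7,0,0,0],[5.5,-3.6,0,3.7,0,0,0],[5.5,0,2,0,0,0,0],[5.5,0,1.5,0,0,0,0],[5.5,0,0,0,0,0,0]]])

```text
t: 13.6
tcp_pos: [0.4357, 0.1576, 0.0823]
tcp_rot: [-0.696, 0.125, -0.124, 0.696]
ft_force: [0.5, 0.5, 0.2]
finger_gap: 0.0592
```

```bash
python3 snap.py wrist w9;python3 - <<'E'
from h import *
go([.4386,.1592,.065],downrot(-20.75))
E
```

```text
t 13.65 tcp [0.4361 0.1576 0.0829] gap 0.0593 F [-0.2  0.4 -0.7] q [ 0.27  0.3   1.9   0.    0.94 -0.95]
[[ 0.938 -0.     0.348]
 [-0.348  0.001  0.938]
 [-0.001 -1.     0.001]]
t 13.65 gap 0.0593 F [-0.2  0.4 -0.7] shift(cm, tool now) [0.18 1.79 0.23] turn [-0.05  0.39 -0.03] |d|1.81 |w|0.4
```

View pics/w9.png

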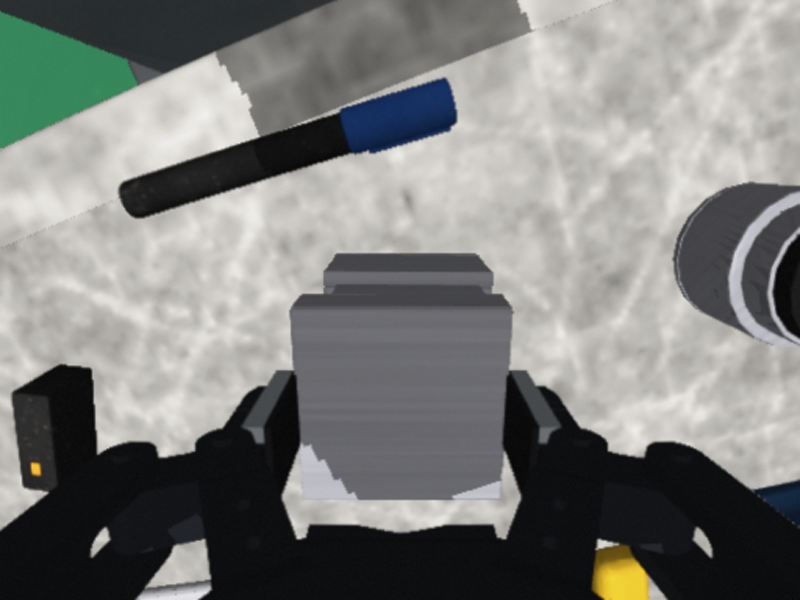

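>>> play_rows(deltas=[[[5.5,0.18,0,0.23,0,0.4,0],[5.5,0,0,0,0,0,0],[5.5,0,1.0,0,0,0,0],[5.5,0,0.8,0,0,0,0],[5.5,0,0.3,0,0,0,0],[5.5,0,0.3,0,0,0,0],[5.5,0,0.2,0,0,0,0],[5.5,0,0,0,0,0,0]]])

```text
t: 14.65
tcp_pos: [0.4385, 0.1597, 0.0568]
tcp_rot: [-0.695, 0.127, -0.127, 0.696]
ft_force: [0.4, 0.3, -0.6]
finger_gap: 0.0589
```

```bash
python3 snap.py wrist w10
```

```text
t 14.7 tcp [0.4385 0.1597 0.0569] gap 0.0588 F [ 0.6  0.3 -0.8] q [ 0.27  0.35  1.91  0.    0.88 -0.94]
[[ 0.935  0.     0.354]
 [-0.354  0.001  0.935]
 [-0.    -1.     0.001]]
```

View pics/w10.png

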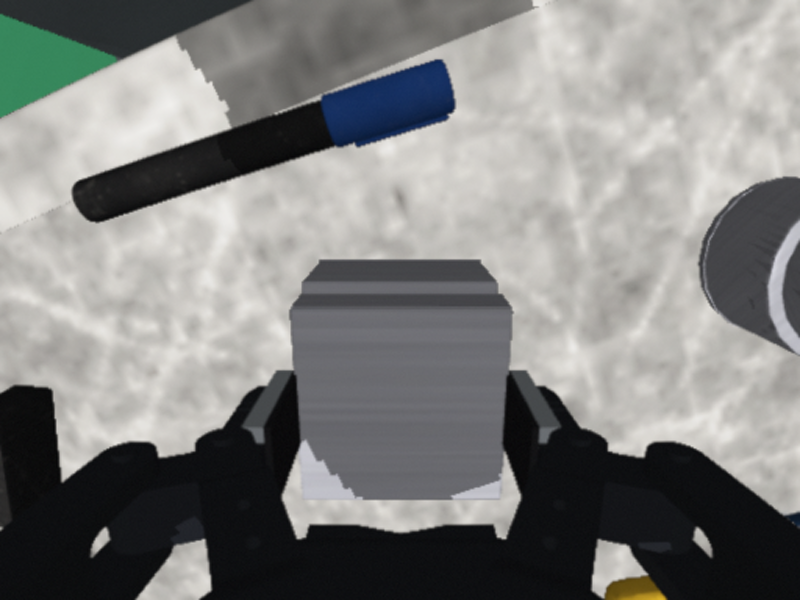

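>>> play_rows(deltas=[[[5.5,0,0.3,0,0,0,0],[5.5,0,0.3,0,0,0,0],[5.5,0,0.2,0,0,0,0],[5.5,0,0.2,0,0,0,0],[5.5,0,0.2,0,0,0,0],[5.5,0,0.2,0,0,0,0],[5.5,0,0,0,0,0,0],[5.5,0,0,0,0,0,0]]])

```text
t: 15.7
tcp_pos: [0.4389, 0.1598, 0.0462]
tcp_rot: [-0.695, 0.127, -0.127, 0.696]
ft_force: [-26.2, -7.4, 62.5]
finger_gap: 0.0591
```

>>> play_rows(deltas=[[[5.5,0,-0.3,0,0,0,0],[5.5,0,0,0,0,0,0],[8.5,0,0,0,0,0,0],[8.5,0,0,0,0,0,0],[8.5,0,-1,0,0,0,0],[8.5,0,-3,0,0,0,0],[8.5,0,-3,0,0,0,0],[8.5,0,0,0,0,0,0]]])

```text
t: 16.7
tcp_pos: [0.4395, 0.1599, 0.1182]
tcp_rot: [-0.695, 0.126, -0.129, 0.697]
ft_force: [-0.2, -0.4, -0.5]
finger_gap: 0.085
```

```bash
python3 snap.py wrist w11; python3 snap.py scene s11 120,100,380,295
```

```text
t 16.75 tcp [0.4388 0.1597 0.1167] gap 0.085 F [-0.6  0.3  0.1] q [ 0.27  0.25  1.87  0.    1.01 -0.94]
[[ 0.935  0.002  0.354]
 [-0.354  0.002  0.935]
 [ 0.001 -1.     0.002]]
t 16.8 tcp [0.4384 0.1596 0.1158] gap 0.0851 F [ 0.1 -0.8 -0.1] q [ 0.27  0.25  1.87  0.    1.01 -0.94]
[[ 0.935  0.     0.354]
 [-0.354  0.001  0.935]
 [-0.    -1.     0.001]]
```

View pics/w11.png

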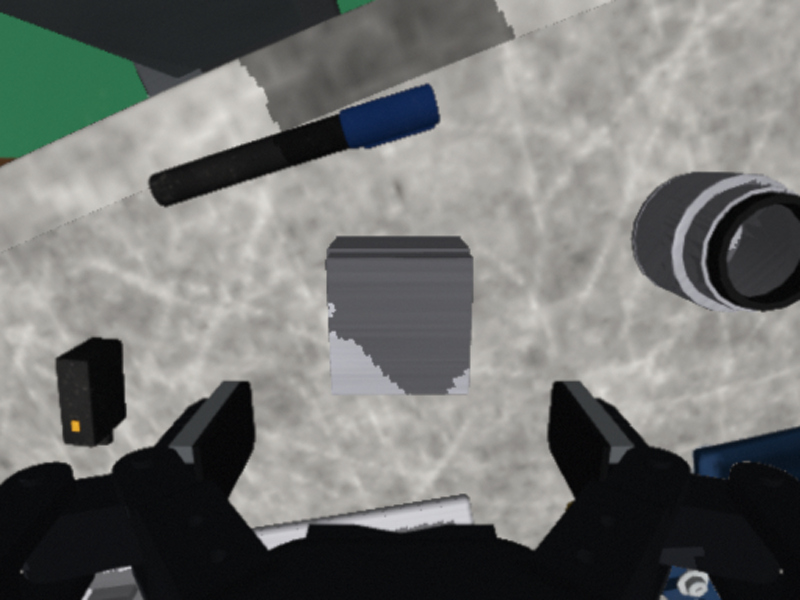

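View pics/s11.png

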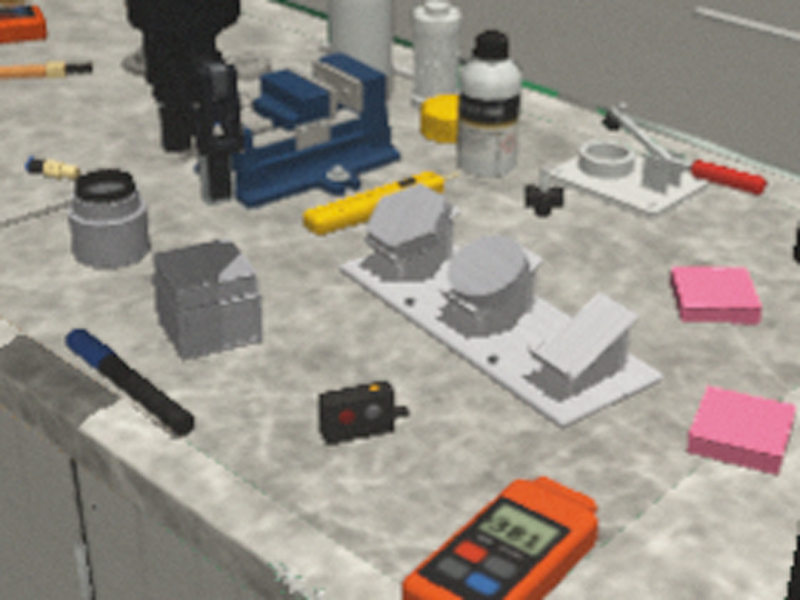

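>>> play_rows(deltas=[[[0,0,0,0,0,0,0],[0,0,0,0,0,0,0],[0,0,0,0,0,0,0],[0,0,3,0,0,0,0],[0,0,2,0,0,0,0],[0,0,0.4,0,0,0,0],[0,0,0.4,0,0,0,0],[0,0,0,0,0,0,0]]])

```text
t: 17.8
tcp_pos: [0.4389, 0.1598, 0.0595]
tcp_rot: [-0.695, 0.127, -0.128, 0.696]
ft_force: [-8.6, -1.7, 17.1]
finger_gap: 0.0001
```

```bash
python3 snap.py wrist w12
```

```text
t 17.85 tcp [0.4389 0.1598 0.0595] gap 0.0 F [-7.3 -2.4 16.4] q [ 0.27  0.35  1.91  0.    0.88 -0.94]
[[ 0.935  0.001  0.354]
 [-0.354  0.001  0.935]
 [ 0.001 -1.     0.002]]
```

Run:
```python
from h import *
go([.551,.021,.1375],downrot(-10.1))
```

```text
t 17.85 gap 0.0000 F [-7.3 -2.4 16.4] shift(cm, tool now) [15.41 -7.81 -9.  ] turn [ -0.1  -10.62   0.05] |d|19.48 |w|10.6
```

>>> play_rows(deltas=[[[0,0,-3,0,0,0,0],[8.5,0,-5,0,0,0,0],[8.5,3.85,0,-2.25,0,0,0],[8.5,3.85,0,-2.25,0,0,0],[8.5,3.85,0,-2.25,0,0,0],[8.5,3.85,0,-2.25,0,0,0],[8.5,0,0,0,0,-5.3,0],[8.5,0,0,0,0,-5.3,0]]])

```text
t: 18.85
tcp_pos: [0.551, 0.0204, 0.1384]
tcp_rot: [-0.704, 0.061, -0.062, 0.705]
ft_force: [-0.7, 0.2, 0.4]
finger_gap: 0.085
```

>>> play_rows(deltas=[[[8.5,0,0,0,0,0,-8.6],[8.5,0,0,0,0,0,-8.6],[8.5,0,0,0,0,0,-8.6],[8.5,0,0,0,0,0,0],[8.5,0,0,0,0,0,0],[8.5,0,0,0,0,0,0],[8.5,0,0,0,0,0,0],[8.5,0,0,0,0,0,0]]])

```text
t: 19.85
tcp_pos: [0.5508, 0.0208, 0.1376]
tcp_rot: [0.7, 0.096, 0.218, -0.673]
ft_force: [-0.1, -0.8, 0.1]
finger_gap: 0.0847
```

```bash
python3 snap.py wrist w13
python3 - <<'E'
from lidm import *
q=downrot(-10.1,25.8); n=-q.apply([0,1,0])
go(np.array([.5942,.0131,.040])+.001*n,q)
E
```

```text
t 19.9 tcp [0.5507 0.0208 0.1376] gap 0.0848 F [-0.9 -0.2 -0.3] q [ 0.01  0.22  1.92 -0.15  0.56 -1.28]
[[ 0.886  0.428  0.176]
 [-0.159 -0.076  0.984]
 [ 0.435 -0.9    0.001]]
t 19.90 gap 0.0848 F [-0.9 -0.2 -0.3] shift(cm, tool now) [-2.700e-01  1.061e+01 -1.000e-02] turn [-0.04 -0.06 -0.02] |d|10.62 |w|0.1
```

View pics/w13.png

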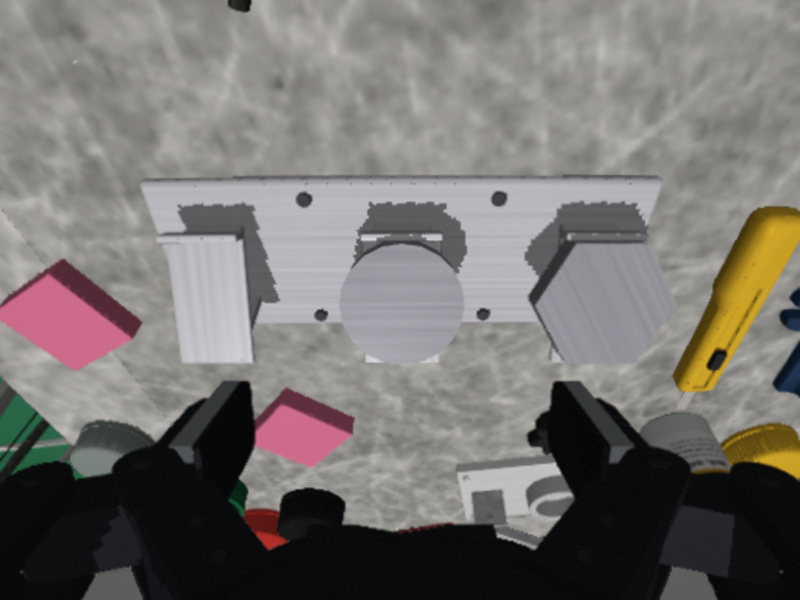

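>>> play_rows(deltas=[[[7.5,-0.27,2.6,0.02,0,0,0],[7.5,0,3,0,0,0,0],[7.5,0,3,0,0,0,0],[7.5,0,2,0,0,0,0],[5.5,0,0,0,0,0,0],[5.5,0,0,0,0,0,0],[5.5,0,0,0,0,0,0],[5.5,0,0,0,0,0,0]]], grip_force=40)

```text
t: 20.9
tcp_pos: [0.5938, 0.0136, 0.0418]
tcp_rot: [0.7, 0.097, 0.219, -0.673]
ft_force: [0.7, -0.5, -1.3]
finger_gap: 0.0598
```

```bash
python3 snap.py wrist w14
```

```text
t 20.95 tcp [0.5938 0.0136 0.0416] gap 0.0595 F [-0.3  0.1 -0.8] q [-0.01  0.47  1.86 -0.2   0.37 -1.24]
[[ 0.886  0.429  0.176]
 [-0.159 -0.076  0.984]
 [ 0.436 -0.9    0.001]]
```

View pics/w14.png

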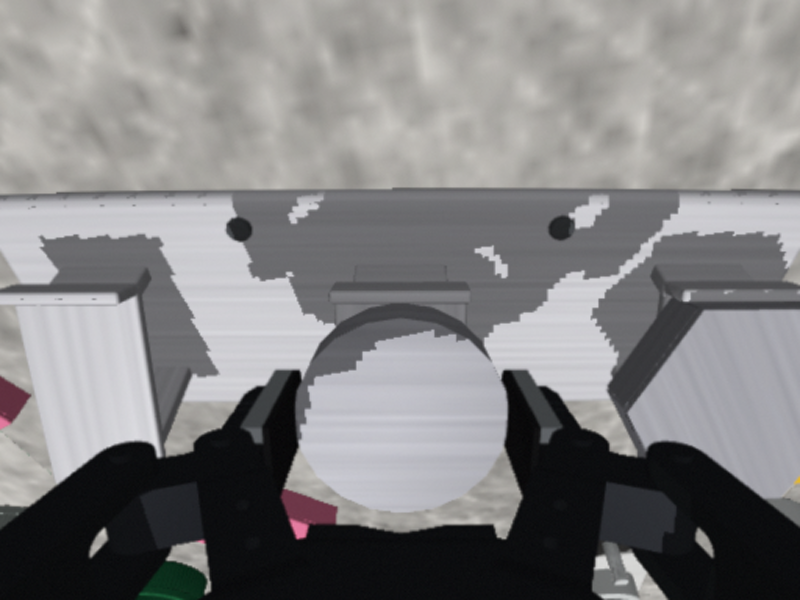

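Run:
```python
from lidx import *
f=pickle.load(open("w14.pkl","rb")); im=f["image"][:,:,::-1]
cv2.imwrite("pics/w14z.png",cv2.resize(im[180:345,180:335],None,fx=3.6,fy=3.6,interpolation=cv2.INTER_CUBIC))
for y in (-.012,-.0136,-.0148):
    Q=lidx("w14",[[402,318],[402,512],[298,410],[507,410]],y); print(y,Q.round(4).tolist(), "ctr x",Q[:2,0].mean().round(4),"diam",(Q[1,0]-Q[0,0]).round(4),(Q[3,2]-Q[2,2]).round(4))
```

```text
-0.012 [[-0.0272, -0.012, 0.0004], [0.0356, -0.012, 0.0004], [0.0006, -0.012, -0.0297], [0.0006, -0.012, 0.0307]] ctr x 0.0042 diam 0.0628 0.0604
-0.0136 [[-0.0277, -0.0136, 0.0003], [0.0343, -0.0136, 0.0004], [-0.0002, -0.0136, -0.0293], [-0.0002, -0.0136, 0.0304]] ctr x 0.0033 diam 0.062 0.0597
-0.0148 [[-0.0281, -0.0148, 0.0003], [0.0334, -0.0148, 0.0004], [-0.0008, -0.0148, -0.0291], [-0.0008, -0.0148, 0.0301]] ctr x 0.0026 diam 0.0614 0.0591
```

View pics/w14z.png

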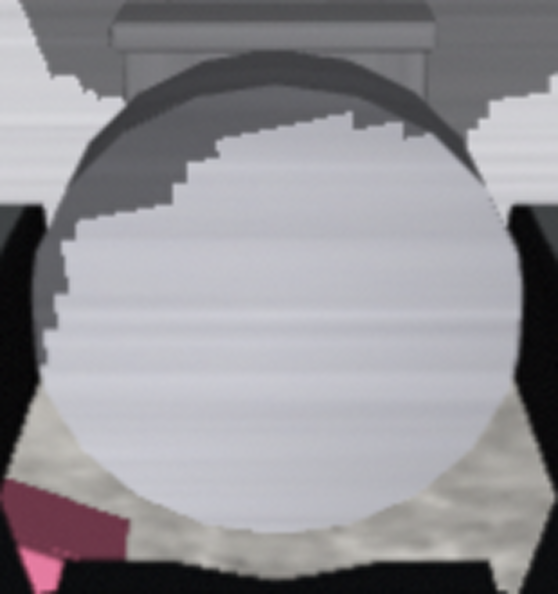

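>>> play_rows(deltas=[[[5.5,0,-2,0,0,0,0],[5.5,0,-3,0,0,0,0],[5.5,0,-3.5,0,0,0,0],[5.5,0,0,0,0,0,8.6],[5.5,0,0,0,0,0,8.6],[5.5,0,0,0,0,0,8.6],[5.5,0,0,0,0,0,0],[5.5,0,0,0,0,0,0]]], grip_force=60)

```text
t: 21.95
tcp_pos: [0.5569, 0.02, 0.1173]
tcp_rot: [-0.704, 0.062, -0.063, 0.705]
ft_force: [-0.5, -0.4, -0.5]
finger_gap: 0.0591
```

```bash
python3 snap.py wrist w15
python3 - <<'E'
from lidx import *
f=pickle.load(open("w15.pkl","rb")); im=f["image"][:,:,::-1]
cv2.imwrite("pics/w15z.png",cv2.resize(im[180:345,180:335],None,fx=3.6,fy=3.6,interpolation=cv2.INTER_CUBIC))
go([.4618,.3151,.09],downrot(-10.1))
E
```

```text
t 22.0 tcp [0.5568 0.02   0.1175] gap 0.0586 F [ 0.6 -0.4 -0.1] q [-0.03  0.43  1.62  0.    1.09 -1.42]
[[ 0.984  0.002  0.176]
 [-0.176  0.001  0.984]
 [ 0.002 -1.     0.001]]
t 22.00 gap 0.0586 F [ 0.6 -0.4 -0.1] shift(cm, tool now) [-14.55   2.75  27.37] turn [-0.06 -0.02  0.09] |d|31.12 |w|0.1
```

View pics/w15z.png

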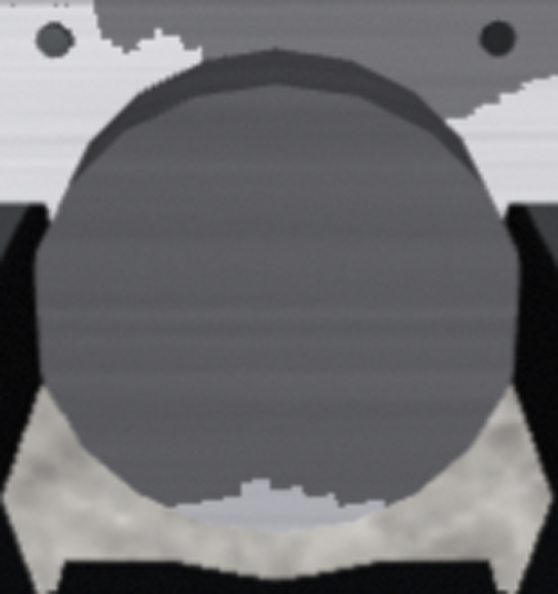

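View pics/w15.png

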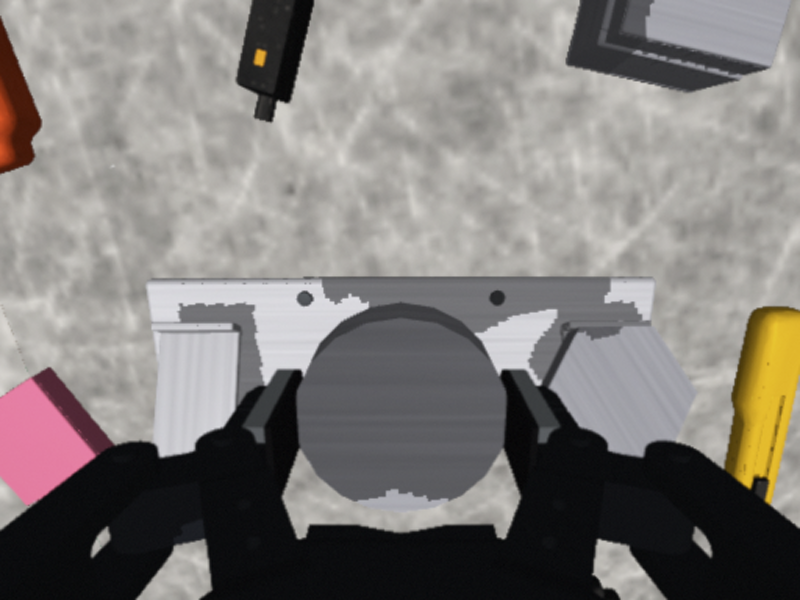

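>>> play_rows(deltas=[[[5.5,-2.47,0,4.56,0,0,0],[5.5,-2.47,0,4.56,0,0,0],[5.5,-2.47,0,4.56,0,0,0],[5.5,-2.47,0,4.56,0,0,0],[5.5,-2.47,0,4.56,0,0,0],[5.5,-2.47,0,4.56,0,0,0],[5.5,0,2,0,0,0,0],[5.5,0,1,0,0,0,0]]])

```text
t: 23.0
tcp_pos: [0.4586, 0.3154, 0.0871]
tcp_rot: [-0.704, 0.062, -0.062, 0.705]
ft_force: [1.4, 0.7, -0.7]
finger_gap: 0.0588
```

```bash
python3 snap.py wrist w16
python3 - <<'E'
from lidx import *
go([.4590,.3156,.065],downrot(-10.1))
E
```

```text
t 23.05 tcp [0.4586 0.3148 0.0862] gap 0.0587 F [ 1.3 -0.9 -1.8] q [ 0.54  0.48  1.64  0.    1.03 -0.86]
[[ 0.984 -0.001  0.176]
 [-0.176  0.     0.984]
 [-0.001 -1.    -0.   ]]
t 23.05 gap 0.0587 F [ 1.3 -0.9 -1.8] shift(cm, tool now) [0.03 2.12 0.08] turn [ 0.   -0.02 -0.06] |d|2.12 |w|0.1
```

View pics/w16.png

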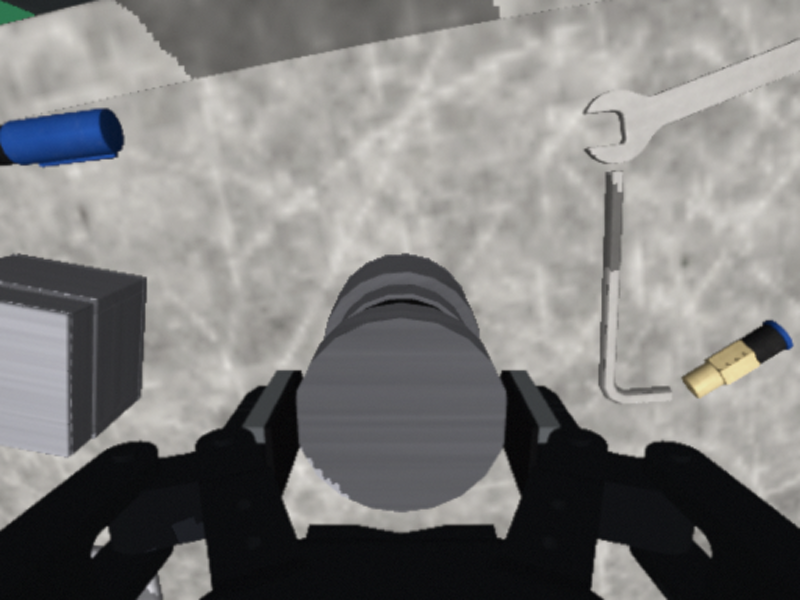

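Run:
```python
from lidx import *
f=pickle.load(open("w16.pkl","rb")); im=f["image"][:,:,::-1]
cv2.imwrite("pics/w16z.png",cv2.resize(im[155:215,200:315],None,fx=6.5,fy=6.5,interpolation=cv2.INTER_CUBIC))
z=.0865
for nm,row,zz,r in [("base",254,0,.032),("body",272,.042,.032),("rim",285,.057,.027)]:
    Q=lidx("w16",[[403,row]],z-zz)[0]; print(nm,Q[0]+r)
```

```text
base 0.0041298648913261835
body 0.0038249903809043986
rim 0.00036693696392753675
```

View pics/w16z.png

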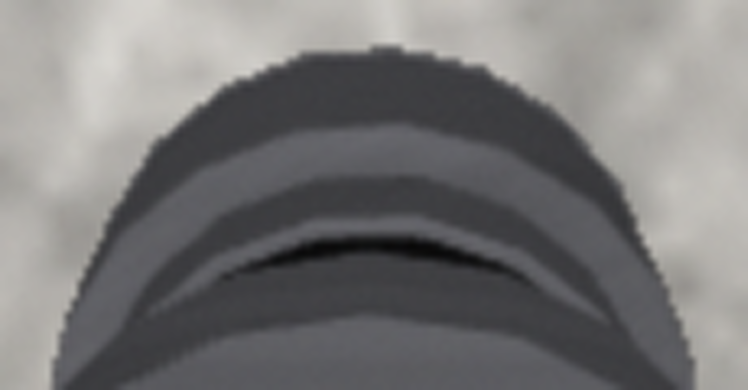

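Run:
```python
from lidx import *
z=.0865
for nm,row,y,r in [("base",162.2,z,.032),("body",174.2,z-.042,.032),("rim",188.4,z-.057,.027),("lidbot",193.8,.0017,.0305),("lidtop",203.6,-.0148,.0305)]:
    Q=lidx("w16",[[258/.64,row/.64]],y)[0]; print(nm,(Q[0]+r).round(5))
print("sq: tin at w10")
f=pickle.load(open("w10.pkl","rb")); im=f["image"][:,:,::-1]
cv2.imwrite("pics/w10z.png",cv2.resize(im[155:215,200:315],None,fx=6.5,fy=6.5,interpolation=cv2.INTER_CUBIC))
```

```text
base 0.00387
body 0.0039
rim 0.00379
lidbot 0.00276
lidtop 0.00247
sq: tin at w10
```

View pics/w10z.png

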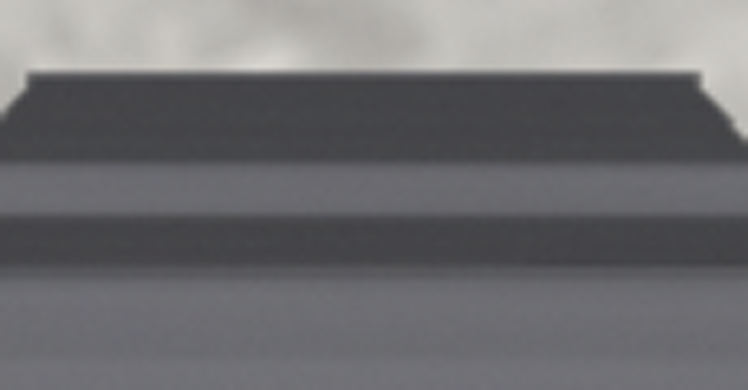

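Run:
```python
from lidx import *
z=.0569
for nm,row,y,r in [("base",155+72/6.5,z,.032),("body",155+163/6.5,z-.042,.032),("lidbot",155+217/6.5,.0029,.0305),("lidtop",155+268/6.5,-.0136,.0305)]:
    Q=lidx("w10",[[258/.64,row/.64]],y)[0]; print(nm,(Q[0]+r).round(5))
```

```text
base 0.00127
body 0.00071
lidbot 0.00045
lidtop -0.00039
```

>>> play_rows(deltas=[[[5.5,0.05,0,0.08,0,0,0],[5.5,0,0,0,0,0,0],[5.5,0,1.2,0,0,0,0],[5.5,0,0.9,0,0,0,0],[5.5,0,0.4,0,0,0,0],[5.5,0,0.3,0,0,0,0],[5.5,0,0.2,0,0,0,0],[5.5,0,0,0,0,0,0]]])

```text
t: 24.05
tcp_pos: [0.4602, 0.3161, 0.0579]
tcp_rot: [-0.704, 0.062, -0.062, 0.705]
ft_force: [0.1, 0.3, -0.5]
finger_gap: 0.0589
```

```bash
python3 snap.py wrist w17
```

```text
t 24.1 tcp [0.4602 0.3161 0.058 ] gap 0.059 F [ 0.3 -0.6 -1.6] q [ 0.54  0.52  1.65  0.    0.97 -0.86]
[[ 0.984  0.     0.176]
 [-0.176  0.001  0.984]
 [ 0.    -1.     0.001]]
```

View pics/w17.png

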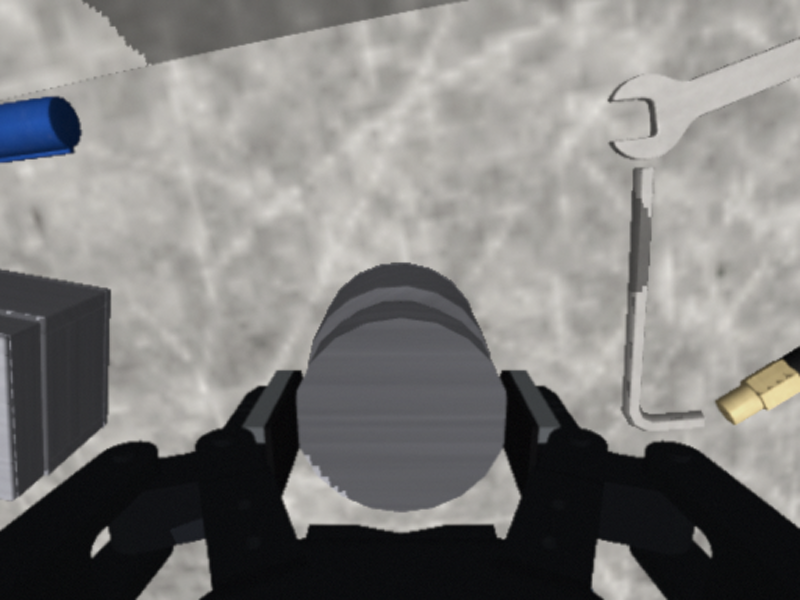

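>>> play_rows(deltas=[[[5.5,0,-0.3,0,0,0,0],[5.5,-0.08,0,-0.07,0,0,0],[5.5,0,0,0,0,0,0],[5.5,0,0.2,0,0,0,0],[5.5,0,0.2,0,0,0,0],[5.5,0,0.1,0,0,0,0],[5.5,0,0,0,0,0,0],[5.5,0,0,0,0,0,0]]])

```text
t: 25.1
tcp_pos: [0.4593, 0.3156, 0.0559]
tcp_rot: [-0.704, 0.062, -0.062, 0.705]
ft_force: [0.6, 1.2, -0.3]
finger_gap: 0.0588
```

```bash
python3 snap.py wrist w18
python3 - <<'E'
from lidx import *
f=pickle.load(open("w18.pkl","rb")); im=f["image"][:,:,::-1]
cv2.imwrite("pics/w18z.png",cv2.resize(im[155:215,200:315],None,fx=6.5,fy=6.5,interpolation=cv2.INTER_CUBIC))
E
```

```text
t 25.15 tcp [0.4593 0.3156 0.056 ] gap 0.0586 F [ 0.4  0.3 -1.1] q [ 0.54  0.52  1.66  0.    0.96 -0.86]
[[ 0.984  0.     0.176]
 [-0.176  0.001  0.984]
 [ 0.    -1.     0.001]]
```

View pics/w18z.png

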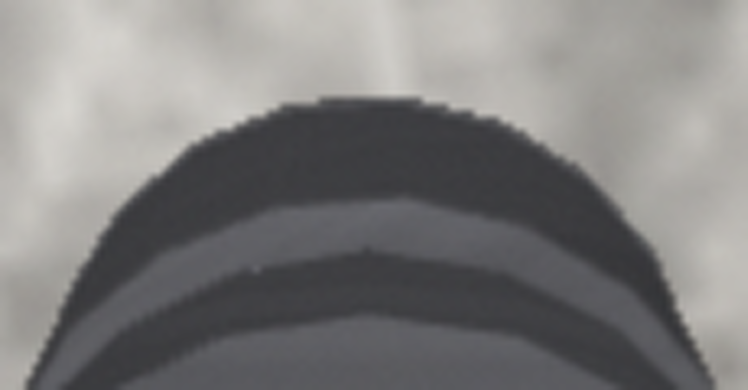

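>>> play_rows(deltas=[[[5.5,0,0.2,0,0,0,0],[5.5,0,0.2,0,0,0,0],[5.5,0,0.2,0,0,0,0],[5.5,0,0.2,0,0,0,0],[5.5,0,0.2,0,0,0,0],[5.5,0,0.2,0,0,0,0],[5.5,0,0.05,0,0,0,0],[5.5,0,0,0,0,0,0]]])

```text
t: 26.15
tcp_pos: [0.4593, 0.3156, 0.0439]
tcp_rot: [-0.704, 0.062, -0.062, 0.705]
ft_force: [-3.3, -1.9, 7.4]
finger_gap: 0.0588
```

```bash
python3 snap.py wrist w19
python3 - <<'E'
from lidx import *
f=pickle.load(open("w19.pkl","rb")); im=f["image"][:,:,::-1]
cv2.imwrite("pics/w19z.png",cv2.resize(im[155:345,180:335],None,fx=3.1,fy=3.1,interpolation=cv2.INTER_CUBIC))
E
```

```text
t 26.2 tcp [0.4593 0.3156 0.0439] gap 0.0591 F [-2.7 -3.5  6.8] q [ 0.54  0.54  1.66  0.    0.94 -0.86]
[[ 0.984  0.     0.176]
 [-0.176  0.001  0.984]
 [ 0.    -1.     0.001]]
```

View pics/w19z.png

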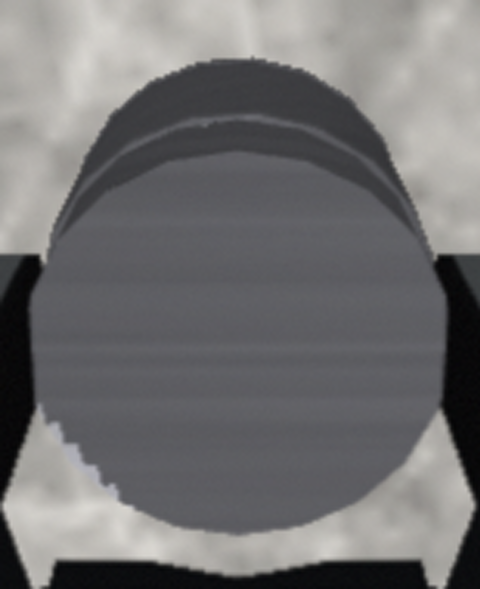

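>>> play_rows(deltas=[[[5.5,0,0.1,0,0,0,0],[5.5,0,0.05,0,0,0,0],[5.5,0,-0.15,0,0,0,0],[8.5,0,0,0,0,0,0],[8.5,0,0,0,0,0,0],[8.5,0,-3,0,0,0,0],[8.5,0,-3,0,0,0,0],[0,0,0,0,0,0,0]]])

```text
t: 27.2
tcp_pos: [0.4601, 0.316, 0.1053]
tcp_rot: [-0.703, 0.061, -0.064, 0.706]
ft_force: [0.7, 0.1, 0.4]
finger_gap: 0.0691
```

```bash
python3 snap.py wrist w20
python3 - <<'E'
from lidx import *
go([.4618,.3151,.062],downrot(-10.1))
E
```

```text
t 27.25 tcp [0.4595 0.3157 0.1038] gap 0.0622 F [ 0.1  0.2 -1.1] q [ 0.54  0.45  1.63  0.    1.06 -0.86]
[[ 0.984  0.001  0.176]
 [-0.176  0.002  0.984]
 [ 0.001 -1.     0.002]]
t 27.25 gap 0.0622 F [ 0.1  0.2 -1.1] shift(cm, tool now) [ 0.24  4.18 -0.02] turn [-0.11 -0.02  0.06] |d|4.19 |w|0.1
```

View pics/w20.png

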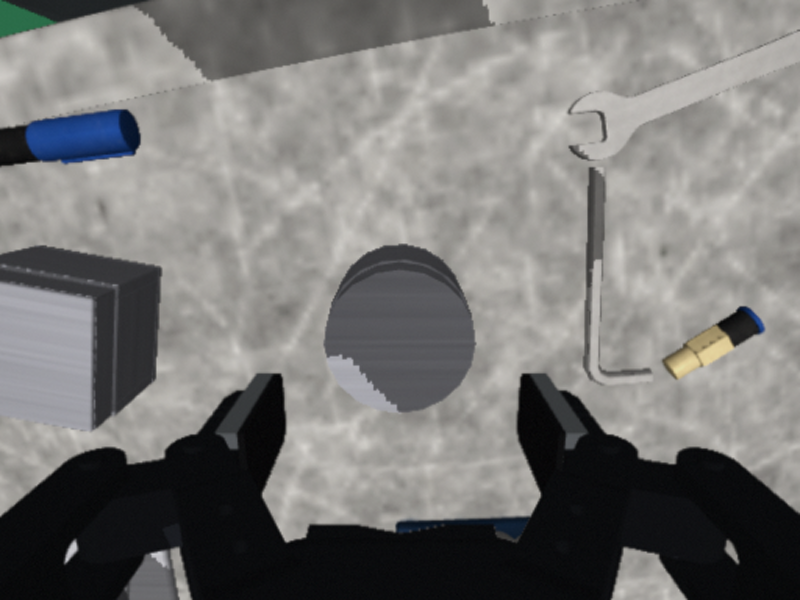

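>>> play_rows(deltas=[[[0,0.22,0,0,0,0,0],[0,0,0,0,0,0,0],[0,0,0,0,0,0,0],[0,0,2.5,0,0,0,0],[0,0,1.4,0,0,0,0],[0,0,0.3,0,0,0,0],[0,0,0.3,0,0,0,0],[0,0,0,0,0,0,0]]])

```text
t: 28.25
tcp_pos: [0.4618, 0.3154, 0.0596]
tcp_rot: [-0.704, 0.062, -0.063, 0.705]
ft_force: [-2.0, -1.2, 5.6]
finger_gap: -0.0
```

>>> play_rows(deltas=[[[0,0,0.1,0,0,0,0],[0,0,0,0,0,0,0],[0,0,-0.2,0,0,0,0],[8.5,0,-2.5,0,0,0,0],[8.5,0,0,0,0,0,0],[8.5,0,0,0,0,0,0],[8.5,0,0,0,0,0,0],[8.5,0,0,0,0,0,0]]])

```text
t: 29.25
tcp_pos: [0.4612, 0.315, 0.0839]
tcp_rot: [-0.704, 0.063, -0.062, 0.705]
ft_force: [0.4, -0.4, -0.5]
finger_gap: 0.0849
```

Run:
```python
from lidx import *
go([.4618,.3151,.014],downrot(-10.1))
```

```text
t 29.25 gap 0.0849 F [ 0.4 -0.4 -0.5] shift(cm, tool now) [0.06 6.99 0.01] turn [-0.04 -0.03 -0.03] |d|6.99 |w|0.1
```

>>> play_rows(deltas=[[[8.5,0.06,0,0,0,0,0],[8.5,0,3,0,0,0,0],[8.5,0,4,0,0,0,0],[8.5,0,0,0,0,0,0],[5.5,0,0,0,0,0,0],[5.5,0,0,0,0,0,0],[5.5,0,0,0,0,0,0],[5.5,0,0,0,0,0,0]]], grip_force=50)

```text
t: 30.25
tcp_pos: [0.4629, 0.3156, 0.0166]
tcp_rot: [-0.703, 0.061, -0.063, 0.705]
ft_force: [-1.8, -1.5, 5.9]
finger_gap: 0.0629
```

```bash
python3 snap.py wrist w21
python3 - <<'E'
from lidx import *
go([.4386,.1592,.014],downrot(-10.1))
E
```

```text
t 30.3 tcp [0.4629 0.3156 0.0167] gap 0.063 F [-2.3 -1.4  5.9] q [ 0.53  0.59  1.66  0.    0.89 -0.86]
[[ 0.984  0.003  0.176]
 [-0.176  0.003  0.984]
 [ 0.002 -1.     0.003]]
t 30.30 gap 0.0630 F [-2.3 -1.4  5.9] shift(cm, tool now) [  0.36   0.22 -15.82] turn [-0.17 -0.02  0.13] |d|15.83 |w|0.2
```

View pics/w21.png

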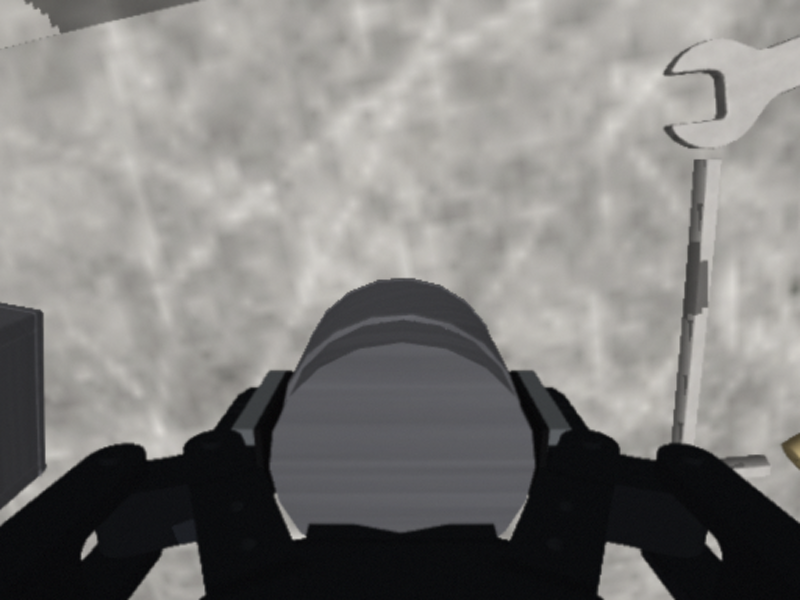

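>>> play_rows(deltas=[[[5.5,0,-2,0,0,0,0],[5.5,0,-3,0,0,0,0],[5.5,0,-3,0,0,0,0],[5.5,0.12,0,-4,0,0,0],[5.5,0.12,0,-4,0,0,0],[5.5,0.12,0,-4,0,0,0],[5.5,0.1,0,-3.8,0,0,0],[5.5,0,0,0,0,0,0]]])

```text
t: 31.3
tcp_pos: [0.4388, 0.157, 0.0954]
tcp_rot: [-0.704, 0.063, -0.064, 0.705]
ft_force: [-0.5, 0.7, -2.9]
finger_gap: 0.063
```

```bash
python3 snap.py wrist w22
python3 - <<'E'
from lidx import *
go([.4396,.1590,.078],downrot(-10.1))
E
```

```text
t 31.35 tcp [0.4391 0.1582 0.0954] gap 0.0632 F [ 0.2  0.2 -3.8] q [ 0.27  0.29  1.89  0.    0.96 -1.13]
[[ 0.984  0.002  0.178]
 [-0.178  0.002  0.984]
 [ 0.002 -1.     0.002]]
t 31.35 gap 0.0632 F [ 0.2  0.2 -3.8] shift(cm, tool now) [0.03 1.74 0.09] turn [-0.11 -0.13  0.09] |d|1.74 |w|0.2
```

View pics/w22.png

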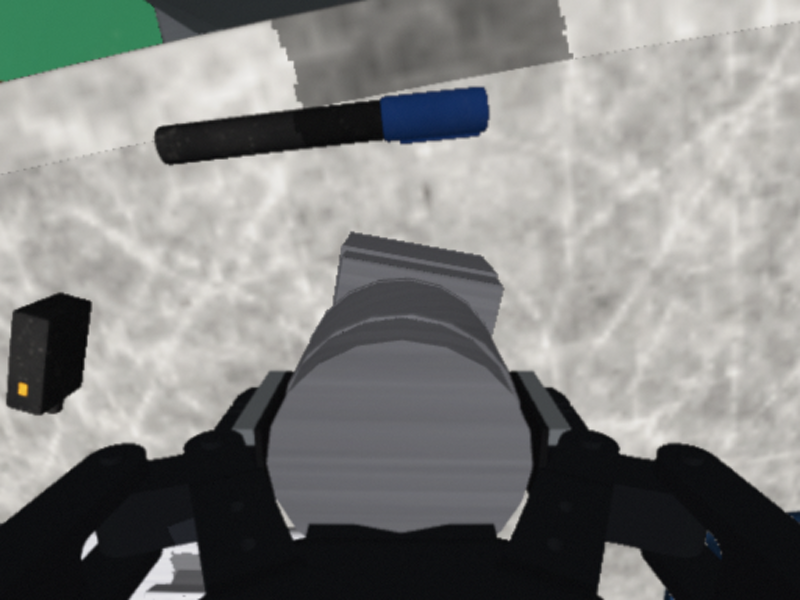

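>>> play_rows(deltas=[[[5.5,0,0,0,0,0,0],[5.5,0,1.0,0,0,0,0],[5.5,0,0.4,0,0,0,0],[5.5,0,0.2,0,0,0,0],[5.5,0,0.2,0,0,0,0],[5.5,0,0.1,0,0,0,0],[5.5,0,0,0,0,0,0],[5.5,0,0,0,0,0,0]]])

```text
t: 32.35
tcp_pos: [0.4389, 0.1588, 0.0761]
tcp_rot: [-0.704, 0.062, -0.063, 0.705]
ft_force: [-5.7, -1.4, 9.8]
finger_gap: 0.063
```

Run:
```python
from lidx import *
go([.4396,.1590,.078],downrot(-10.1)); print(tool()[1])
```

```text
t 32.35 gap 0.0630 F [-5.7 -1.4  9.8] shift(cm, tool now) [ 0.06 -0.19  0.03] turn [-0.08 -0.03  0.04] |d|0.20 |w|0.1
[0.43893844 0.15879182 0.07611958]
```

>>> play_rows(deltas=[[[5.5,0,-0.05,0,0,0,0],[5.5,0,0,0,0,0,0],[8.5,0,0,0,0,0,0],[8.5,0,0,0,0,0,0],[8.5,0,0,0,0,0,0],[8.5,0,-2,0,0,0,0],[8.5,0,-4,0,0,0,0],[8.5,0,-5,0,0,0,0]]], grip_force=20)

```text
t: 33.35
tcp_pos: [0.4383, 0.1584, 0.1864]
tcp_rot: [-0.704, 0.063, -0.062, 0.705]
ft_force: [0.5, 0.7, 0.3]
finger_gap: 0.0852
```

>>> play_rows(deltas=[[[8.5,2,-1,0,0,0,0],[8.5,4,0,0,0,0,0],[8.5,4,0,0,0,0,0],[8.5,0,0,0,0,0,0],[8.5,0,0,0,0,0,0],[8.5,0,0,0,0,0,0],[8.5,0,0,0,0,0,0],[8.5,0,0,0,0,0,0]]])

```text
t: 34.35
tcp_pos: [0.537, 0.1411, 0.1959]
tcp_rot: [-0.704, 0.062, -0.062, 0.705]
ft_force: [0.5, 0.4, -0.3]
finger_gap: 0.0848
```

```bash
python3 snap.py wrist w24; python3 snap.py scene s24 120,100,380,295; python3 snap.py top t24 120,120,340,285
```

```text
t 34.4 tcp [0.537  0.1411 0.1959] gap 0.0853 F [-0.1 -0.7 -0.6] q [ 0.19  0.34  1.55  0.    1.25 -1.2 ]
[[ 0.984  0.     0.176]
 [-0.176  0.001  0.984]
 [ 0.    -1.     0.001]]
t 34.45 tcp [0.5371 0.141  0.1958] gap 0.0851 F [ 0.3 -0.2 -0.7] q [ 0.19  0.34  1.55  0.    1.25 -1.2 ]
[[ 0.984  0.     0.176]
 [-0.176  0.001  0.984]
 [ 0.    -1.     0.001]]
t 34.5 tcp [0.5371 0.141  0.1958] gap 0.0849 F [0.1 0.2 0. ] q [ 0.19  0.34  1.55  0.    1.25 -1.2 ]
[[ 0.984  0.     0.176]
 [-0.176  0.001  0.984]
 [ 0.    -1.     0.001]]
```

View pics/w24.png

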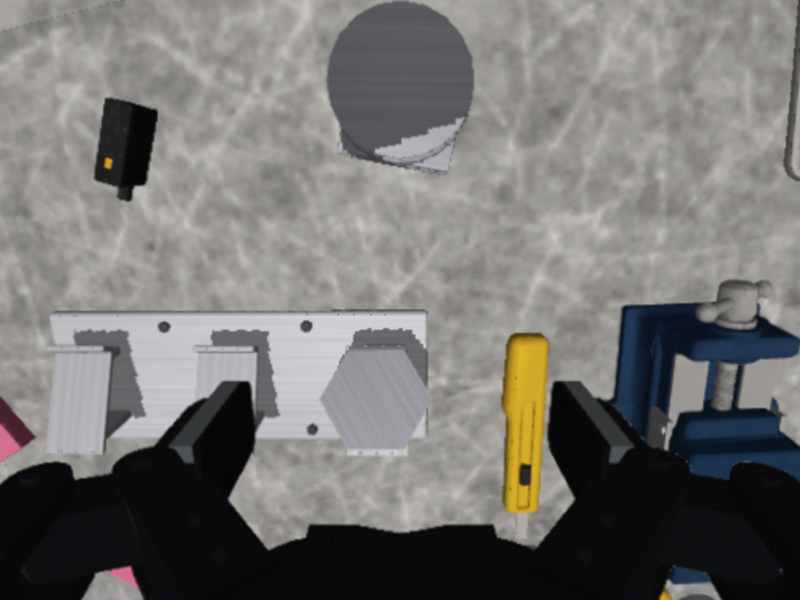

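View pics/s24.png

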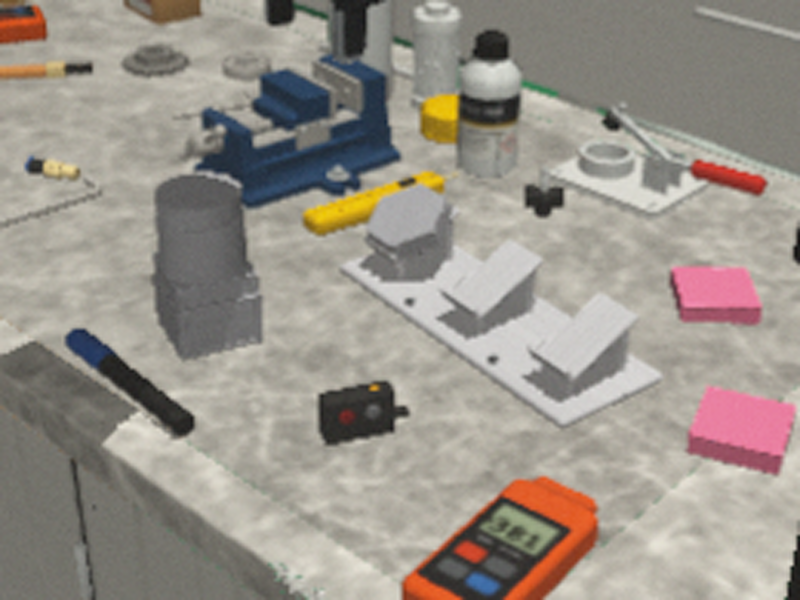

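View pics/t24.png

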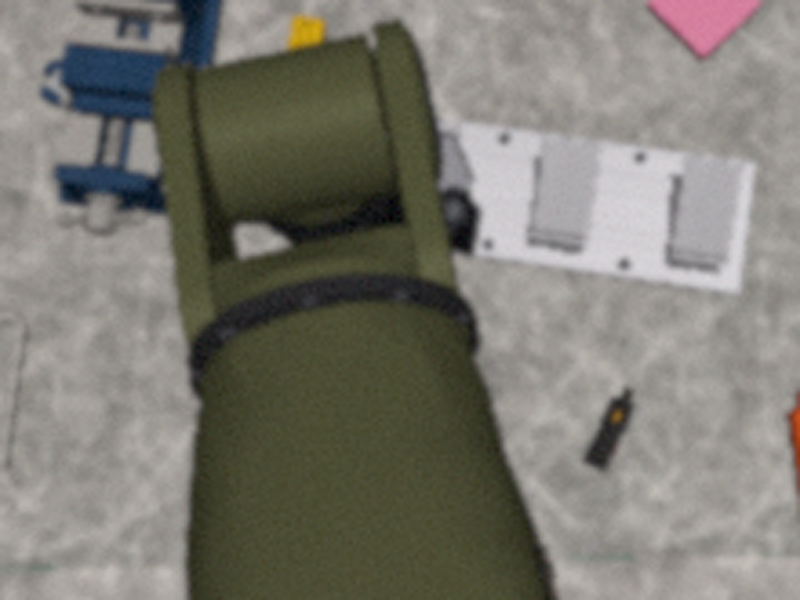

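Run:
```python
from lidx import *
f=pickle.load(open("w24.pkl","rb"))
Q=plane(f,np.array([[328,80],[474,80],[400,2],[398,158]])*.64,.119); print("round top pts",Q.round(4).tolist(),Q[:2,:2].mean(0),Q[2:,:2].mean(0))
S=plane(f,np.array([[340,150],[445,173]])*.64,.0595)[:,:2]; print("sq lid far corners",S.round(4), np.linalg.norm(S[1]-S[0]))
y=np.radians(-20.75); ex=np.array([np.cos(y),np.sin(y)]); print("sq centre est",S.mean(0)-ex*.0305)
from rig import ticket
```

```text
round top pts [[0.4317, 0.1297, 0.119], [0.4422, 0.1886, 0.119], [0.4082, 0.1639, 0.119], [0.4673, 0.1525, 0.119]] [0.43693203 0.15916174] [0.43772948 0.15816895]
sq lid far corners [[0.4567 0.1225]
 [0.4785 0.1761]] 0.05781898377352038
sq centre est [0.4391185  0.16008103]
```

Run:
```python
from rig import ticket
print(ticket.finish_job())
```

```text
the job is handed in; nothing more can be done
None
```

Both tins are closed with their own lids. The round tin is stacked on the square one and released, and I handed the job in at about 34.5 s; no verdict was reported.

**How it was done:** I gripped each tin once in each of two crossed directions to centre it and fix its position. I then took each lid from the rack, pressed it home in the grip, and checked it by pressing on top with shut fingers.

**Lids home:** with the shut fingers on top, the square lid stood at 59.5 mm and the round one at 59.6 mm, against a nominal 59.5 mm.

**Stack:** the last wrist picture puts the round lid's centre at about (0.437–0.438, 0.158–0.159) m and the square tin's at about (0.439, 0.160) m. That is roughly 2 mm apart, against the 8 mm limit. In the scene picture the stack stands upright, and the gripper is clear of it.

**Other items:** the hexagonal lid, photo eye, box cutter, marker, tachometer and pink look-alikes look undisturbed. I judged this by eye from the pictures and measured no displacement.

**Checks that disagreed or went off:**
- Pressing the square lid home peaked at about 62 N at the wrist, more than I intended but under the 120 N limit. It acted through the fingers, not the gripper's body.
- The round lid sat about 2.6 mm further along the jaws than the rack measurement predicted. I corrected for this before seating it.
- My first wrist measurement of the tins, taken while the arm was still settling, was about 2 mm off in y. The grips replaced it.

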